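# Charge the mill cups and set the carrier on the shaker

## Task

Drop the two loose steel grinding bars from the white rest, end first, one into each of the two empty (outer) cups of the carrier while it stands on the bench. Then lift the full carrier by its blue handle, carry it level to the low white shaker and set it down gently, fully home inside the round-bar frame on the shaker's deck. Leave the other things on the bench alone.

Things in the scene. Friction and masses are not known exactly. Their poses are not given: they have to be found in the camera images.
- carrier: Loose carrier, about 0.4 kg empty. Aluminium base plate 70 x 220 x 6 mm (x, y, z) with four upright open white cups in a row at y = -92, -52, +52, +92 mm: 30 mm outside, 24 mm bore, bore floor 10 mm and rim 78 mm above the underside. Central stem with a blue grip block 22 x 40 x 46 mm (x, y, z), 105 to 151 mm above the underside. Origin: centre of the underside, z up.
- cup0 (a point): centre of the bore floor of the outer cup at the carrier's -y end (empty at the start)
- cup1 (a point): centre of the bore floor of the inner cup at y = -52 mm (holds bar_c)
- cup2 (a point): centre of the bore floor of the inner cup at y = +52 mm (holds bar_d)
- cup3 (a point): centre of the bore floor of the outer cup at the carrier's +y end (empty at the start)
- grip (a point): point to grip on the carrier's blue handle block, on the carrier's axis 134 mm above its underside, 17 mm below the block's top; its 22 mm width is along the carrier's x
- bar_a_center (a point): centre of a loose steel bar, a plain cylinder 14 mm in diameter and 64 mm long, about 75 g, lying along its x axis on a rail of the rest
- bar_b_center (a point): centre of the second loose steel bar, the same as bar_a, on the other rail
- bar_c_center (a point): centre of a steel bar, same size, already standing in cup 1; its long axis is z. It stays there
- bar_d_center (a point): centre of a steel bar, same size, already standing in cup 2; its long axis is z. It stays there
- rest: Fixed white rest: base 75 x 130 x 6 mm (x, y, z), two rails along x at y = -30 and +30 mm, each 50 mm long, 12 mm wide, 24 mm high. A bar lies in each with its centre line 30 mm above the bench. The rails are narrower than the bars: fingers can pass on both sides. Origin: centre of the underside.
- shaker: Fixed low white shaker, deck 270 x 150 mm (x, y), control box beyond its +x end. On the deck a frame of 10 mm round bar bounds a nest 228 x 78 mm (x, y, between bars) for the carrier's base plate: the row of cups lies along the shaker's x, either way round. Nest floor 70 mm, bar tops 81 mm above the bench. Origin: centre of the underside, below the nest's centre.
- nest (a point): centre of the nest floor, 70 mm above the bench; axes as the shaker's
- beaker: Glass beaker 60 mm wide, 85 mm high. Bystander, leave it alone. Origin: centre of the underside.
- reagent: Amber bottle 56 mm wide, 120 mm high. Bystander, leave it alone. Origin: centre of the underside.
- spare_cup: Loose spare white cup 30 mm wide, 72 mm high, not in the carrier. Bystander, leave it alone. Origin: centre of the underside.
- spatula: Spatula 170 mm long, lying flat. Bystander, leave it alone. Origin: centre of the underside.
- jar: White jar with red lid, 60 mm wide, 70 mm high. Bystander, leave it alone. Origin: centre of the underside.
Not all that is in view belongs to the job. Of the things shaped like the carrier, the aluminium one is meant.

How it is judged:
On the way:
1. both loose bars are down in the outer cups, one in each, with the carrier still standing where it was on the bench ((((horizontal distance between bar_a_center and cup0 below 0.01 m and z of bar_a_center in the frame of cup0 between 0.026 and 0.038 m) and (horizontal distance between bar_b_center and cup3 below 0.01 m and z of bar_b_center in the frame of cup3 between 0.026 and 0.038 m)) or ((horizontal distance between bar_b_center and cup0 below 0.01 m and z of bar_b_center in the frame of cup0 between 0.026 and 0.038 m) and (horizontal distance between bar_a_center and cup3 below 0.01 m and z of bar_a_center in the frame of cup3 between 0.026 and 0.038 m))) and distance of carrier from where it was at the start of the episode below 0.05 m and height (world z) of carrier below 0.01 m), for 0.2 s.
At the end, for the whole second after the job is handed in: Carrier still and upright on the nest floor: centre within 10 mm, underside within 4 mm, row within 0.08 rad of the shaker's x axis, tilt under 0.04 rad. Each of the four cups holds one bar at the bottom: centre within 10 mm of the cup axis, 26 to 38 mm above the bore floor ((((horizontal distance between bar_a_center and cup0 below 0.01 m and z of bar_a_center in the frame of cup0 between 0.026 and 0.038 m) and (horizontal distance between bar_b_center and cup3 below 0.01 m and z of bar_b_center in the frame of cup3 between 0.026 and 0.038 m)) or ((horizontal distance between bar_b_center and cup0 below 0.01 m and z of bar_b_center in the frame of cup0 between 0.026 and 0.038 m) and (horizontal distance between bar_a_center and cup3 below 0.01 m and z of bar_a_center in the frame of cup3 between 0.026 and 0.038 m))) and horizontal distance between bar_c_center and cup1 below 0.01 m and z of bar_c_center in the frame of cup1 between 0.026 and 0.038 m and horizontal distance between bar_d_center and cup2 below 0.01 m and z of bar_d_center in the frame of cup2 between 0.026 and 0.038 m and horizontal distance between carrier and nest below 0.01 m and z of carrier in the frame of nest between -0.004 and 0.004 m and angle between the y axis of carrier and the x axis of shaker, either way round below 0.08 rad and angle between carrier's own z axis and vertical below 0.04 rad and linear speed of carrier below 0.02 m/s); the robot touches nothing.
It fails at once if the carrier is tipped more than 0.25 rad from level (angle between carrier's own z axis and vertical above 0.25 rad).
It fails at once if the carrier is dropped or slammed onto the shaker (faster than 0.3 m/s in the last 25 mm above the nest floor) (horizontal distance between carrier and nest below 0.04 m and z of carrier in the frame of nest below 0.025 m and linear speed of carrier above 0.3 m/s).
It fails at once if a bystander (beaker, bottle, spare cup, spatula, jar) is moved more than 30 mm (distance of any of beaker, reagent, spare_cup, spatula, jar from where it was at the start of the episode above 0.03 m).
It also fails if it takes over 72 s, if anything falls off the work surface, if the arm or the gripper's body presses on something with over 40 N, if the wrist force passes 120 N, or if a joint passes its speed limit or range.

## Robot

A 6-joint arm with a two-finger parallel gripper is mounted at the origin on the work surface. World frame = base frame: x ahead of the robot, y to its left, z up, the work surface at z = 0. Lengths are in m, angles in rad, forces in N, time in s.
With the tool pointing down it reaches from about 0.275 to 0.825 m from the base axis. Payload 5.2 kg.
Tool frame: the origin (TCP) lies midway between the tips of the shut fingers; the grasp point (between the pads) lies 19 mm behind it; z points along the fingers, y is the line along which they close (so a half turn about z gives the same grasp; the last joint's range is limited). The gripper opens to 93 mm and grips with 3 to 60 N. Pads are 15 mm wide; open, the fingers measure 128 mm over their backs; the gripper's body (75 mm by 188 mm) begins 65 mm behind the grasp point.
Start: joints at [1.117, 0.259, 1.535, -0, 1.348, -0.203], TCP at [0.136, 0.533, 0.219] pointing down, gripper open.
Joint ranges: [-3.14, 3.14], [-0.91, 2.08], [0.19, 2.58], [-1.22, 4.36], [0.22, 2.71], [-3.12, 3.12]. Speed limits (rad/s): [2.57, 2.57, 3.14, 3.14, 3.14, 3.14].

## Interface

Orientations are given as a 3x3 rotation matrix whose columns are the frame's x, y, z axes.
In Python, from station import ctrl gives the robot as it stands.
- The arm moves only by the tool jog_arm, never from a script. Its argument "series" is a list of rows, each an object of numbers: "rx", "ry", "rz": the turn, a rotation vector about the world's x, y, z each as a share of 0.1 rad, from -1 to 1; "x", "y", "z": the shift along the world's x, y, z each as a share of 0.03 m, from -1 to 1; "gripper": the closure, from 0 (fully open) to 1 (shut). A call has exactly 5 rows; each row shifts and turns the commanded pose from where the row before left it; what a row does not reach is not made up. A row lasts 1/8 s, in which the tool goes at most 62.5 mm and 10.7 degrees, less where a joint would pass 70% of its speed; a pose out of reach is approached as far as the arm can. A call with a number of a shift or a turn outside -1 to 1 is refused whole. A call with a gripper value outside its range is refused whole. The fingers move at their own pace and stop on an object; "grip_force" is the grip in N (left out, the last holds). Time passes only in rows, so rows that do not move let the fingers close, or fill a call up. It gives the time, the measured TCP pose, the force, the opening and the grip force at its end, in the units of the state.
- ctrl.read_state(): the state, without advancing time (a new reading comes with each control period).
- ctrl.capture(name): name is "side" or "top" or "wrist"; returns a dict with "color" (420x560x3 uint8, blue, green, red), "depth" (420x560 float32, m along the optical axis (not along the pixel's ray), 0 where there is no reading), "intrinsics" (3x3 intrinsics, pixels), "xyz" and "orientation" of the camera in the world. Camera axes: x right, y up, looking along -z (the intrinsics and any distortion apply to the point x, -y, -z); pixel columns grow to the right and rows downward; lengths in m; the calibration is good to about 2 mm. A picture is of the moment at which its call begins.
- ctrl.finish_job(): hands the job in; it is judged then, once.
Trained networks look in a picture, given as the dict that the camera call returned (one of the last four; its "shot" number tells which), for a name from the list of things; names that differ only in an ending like _2 or _b are one class to them, and where a whole thing is asked for, a point or a joint stands for the part that bears it (a point fixed in the world has none). Each returns a list of dicts, best first, with "score" (0 to 1); they miss things now and then, are a little off and sometimes report something else, mostly with a low value. They report only what shows in the picture. A call takes as long as a camera call. They do not tell look-alikes from the thing itself.
- ctrl.find_in(label, picture): "pixel" ([column, row] in pixels, amid what is visible of it).
- ctrl.outline_of(label, picture): "region" (420x560 bool, what is visible of it) and "pixel" ([column, row] in pixels, amid what is visible of it).
The state is a dict: "time": time; "q": joint angles; "dq": joint speeds; "effort": joint torques, N m; "position": TCP position; "tool_rot": TCP orientation; "wrist_force": force on the tool from outside, world axes, zero at the start; "wrist_torque": the same for the moment, N m; "opening": opening from 0.0 (shut) to 1.0 (fully open); "grasp_force": force on a finger pad.
Only numpy, scipy, OpenCV 4.12 (cv2) and the standard library are available. Lean on these libraries where they do the work, as an engineer would, in place of code of your own. Each camera call takes 0.05 s, during which the arm holds its last target. There are 200 camera calls.

## Working session

There is one attempt and no reset: what is moved stays moved. The work goes in short steps, Python scripts to look and compute and a tool call to move; the robot and the scene stay as the last step left them, time stands still between calls to the robot, and variables do not carry over. Pictures are saved under pics/ and viewed, at most 10 in all, crops included, and the job is handed in when it is done.

Besides the shell and the picture viewer there is one more tool, called after "Call:" as name(argument=value, ...), one argument or row to a line, values as JSON. jog_arm: Moves the arm, as the interface text tells. Its arguments: {"type":"object","properties":{"series":{"type":"array"},"grip_force":{"type":"number"}},"required":["series"]}

```bash
mkdir -p pics
cat > h.py <<'E'
import numpy as np, cv2
from station import ctrl
def world(p,uv,z=None,depth=None):
    """pixels (N,2) -> world, by depth image or intersect plane z"""
    uv=np.atleast_2d(np.asarray(uv,float)); K=np.array(p['intrinsics'])
    d=np.c_[(uv[:,0]-K[0,2])/K[0,0],-(uv[:,1]-K[1,2])/K[1,1],-np.ones(len(uv))]
    R=np.array(p['orientation']); t=np.array(p['xyz'])
    if z is None:
        dd=p['depth'][uv[:,1].astype(int),uv[:,0].astype(int)] if depth is None else depth
        return (d*np.reshape(dd,(-1,1)))@R.T+t
    w=d@R.T
    return t+w*((z-t[2])/w[:,2])[:,None]
def cloud(p):
    v,u=np.mgrid[:420,:560]
    return world(p,np.c_[u.ravel(),v.ravel()]).reshape(420,560,3)
E
python3 - <<'E'
from h import *
np.set_printoptions(precision=3,suppress=True)
P={}
for n in('top','side'):
    p=ctrl.capture(n);P[n]=p
    print(n,p['xyz'],p['orientation'],p['intrinsics'],[k for k in p])
    cv2.imwrite(f'pics/{n}0.png',p['color'])
    C=cloud(p)
    for l in['carrier','grip','bar_a_center','bar_c_center','rest','shaker','beaker','reagent','spare_cup','spatula','jar']:
        for r in ctrl.find_in(l,p)[:4]:
            u,v=np.array(r['pixel']).astype(int); print(l,round(r['score'],2),u,v,C[v,u])
print(ctrl.read_state())
E
```

```text
top [ 0.409 -0.029  0.961] [[-0.002  0.988 -0.152]
 [-0.999 -0.006 -0.031]
 [-0.032  0.151  0.988]] [[425.53    0.    278.672]
 [  0.    425.53  207.724]
 [  0.      0.      1.   ]] ['color', 'depth', 'intrinsics', 'xyz', 'orientation', 'shot']
carrier 0.89 389 205 [ 0.549 -0.232  0.076]
carrier 0.86 414 318 [ 0.317 -0.278  0.055]
grip 0.84 388 207 [ 0.547 -0.233  0.064]
grip 0.58 414 320 [ 0.312 -0.282  0.041]
bar_a_center 0.45 285 254 [ 0.45  -0.014  0.034]
rest 0.89 268 254 [0.451 0.025 0.006]
shaker 0.84 128 219 [0.523 0.32  0.071]
shaker 0.72 282 255 [ 0.448 -0.007  0.034]
beaker 0.97 211 134 [0.73  0.159 0.01 ]
reagent 0.83 286 117 [ 0.738 -0.018  0.093]
spare_cup 0.73 245 155 [0.68  0.079 0.004]
spare_cup 0.17 381 149 [ 0.692 -0.236  0.003]
spatula 0.96 378 149 [ 0.693 -0.23  -0.   ]
spatula 0.64 212 138 [0.722 0.157 0.005]
spatula 0.21 245 155 [0.68  0.079 0.004]
jar 0.76 331 140 [ 0.694 -0.115  0.069]
side [ 0.01  -0.535  0.615] [[ 0.69   0.425 -0.586]
 [-0.723  0.378 -0.578]
 [-0.024  0.823  0.568]] [[439.406   0.    276.269]
 [  0.    439.406 207.051]
 [  0.      0.      1
[... 610 characters left out ...]
0.658 0.064 0.052]
spare_cup 0.34 377 288 [ 0.546 -0.259  0.031]
spatula 0.63 401 253 [ 0.689 -0.227  0.006]
jar 0.67 357 217 [ 0.672 -0.123  0.058]
jar 0.21 174 182 [0.485 0.278 0.069]
{'time': 1.2, 'q': array([ 1.117,  0.259,  1.535, -0.   ,  1.348, -0.203]), 'dq': array([-0.   ,  0.001,  0.001, -0.   , -0.   , -0.001]), 'effort': array([ -0.   , -43.722, -28.431,   0.072,   0.032,  -0.   ]), 'position': array([0.136, 0.533, 0.219]), 'tool_rot': array([[-0.969,  0.248,  0.   ],
       [ 0.248,  0.969, -0.   ],
       [-0.   , -0.   , -1.   ]]), 'wrist_force': array([-0.336,  0.84 , -0.089]), 'wrist_torque': array([ 0.016, -0.068,  0.026]), 'grasp_force': 0.0, 'opening': 0.9988419482940998}
```

View pics/top0.png

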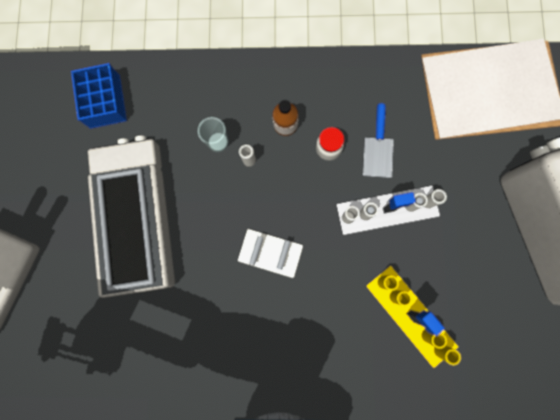

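View pics/side0.png

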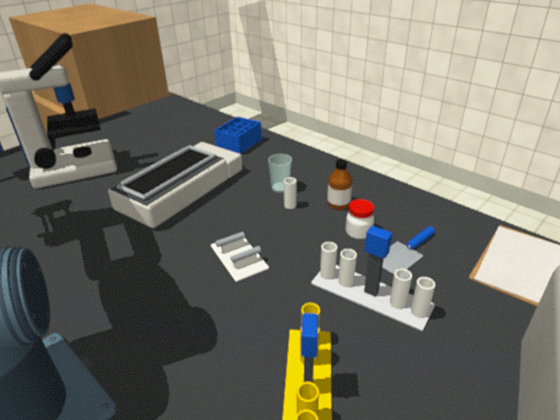

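The top view shows two things that could be the carrier. The aluminium one is at (389,208), with the blue handle at (403,200). The yellow look-alike is at (414,318). The rest with the two bars is at (270,254) and the shaker nest at (127,228). I choose (389,208) and will check it in a close crop while measuring.

Run:
```python
from h import *
np.set_printoptions(precision=4,suppress=True)
p=ctrl.capture('top'); q=ctrl.capture('side')
np.savez('p0.npz',**{k:p[k] for k in('color','depth','intrinsics','xyz','orientation')})
np.savez('s0.npz',**{k:q[k] for k in('color','depth','intrinsics','xyz','orientation')})
C=cloud(p);S=cloud(q);z=C[...,2]
def rect(P): 
    (c,s,a)=cv2.minAreaRect((P[:,:2]*1000).astype(np.float32)); return np.round(c,1),np.round(s,1),round(a,1),len(P)
def box(C,x0,x1,y0,y1,z0,z1):
    return (C[...,0]>x0)&(C[...,0]<x1)&(C[...,1]>y0)&(C[...,1]<y1)&(C[...,2]>z0)&(C[...,2]<z1)
# bars
for nm,D in(('top',C),('side',S)):
    m=box(D,.38,.52,-.06,.09,.03,.045).astype(np.uint8)
    n,l,st,c=cv2.connectedComponentsWithStats(m)
    for i in range(1,n):
        if st[i,4]>15: P=D[l==i]; print(nm,'bar',rect(P),np.median(P[:,2]),'maxz',P[:,2].max(),c[i])
    m=box(D,.45,.65,-.4,-.08,.14,.17); print(nm,'handle',rect(D[m]),np.median(D[m][:,2]))
    m=box(D,.45,.65,-.4,-.08,.07,.085).astype(np.uint8)
    n,l,st,c=cv2.connectedComponentsWithStats(m)
    for i in range(1,n):
        if st[i,4]>12: P=D[l==i]; print(nm,'cup',rect(P),c[i])
    g=D; m=box(D,.45,.65,-.42,-.05,.003,.012); print(nm,'plate',rect(D[m]))
    img=(p if nm=='top' else q)['color'].max(2)
    m=(box(D,.3,.75,.2,.45,.06,.076)&(img<60)).astype(np.uint8)
    n,l,st,c=cv2.connectedComponentsWithStats(m); i=1+st[1:,4].argmax(); P=D[l==i]; print(nm,'nest dark',rect(P),np.median(P[:,2]))
    m=box(D,.3,.75,.2,.45,.078,.09);print(nm,'frame',rect(D[m]))
    m=box(D,.3,.62,.2,.45,.064,.09);print(nm,'deck',rect(D[m]))
a=p['color'][170:290,225:450]; b=q['color'][215:335,300:450]
a=cv2.resize(a,None,fx=3,fy=3,interpolation=2);cv2.imwrite('pics/crop.png',a)
```

```text
top bar (array([459.2,  50.7]), array([13.5, 63. ]), 72.4, 177) 0.03453601233151593 maxz 0.040145866546771325 [255.4068 249.9944]
top bar (array([448.8,  -8.7]), array([13.5, 63.1]), 72.9, 181) 0.03472493454685044 maxz 0.03959746578581935 [282.6961 254.4696]
top handle (array([ 550.2, -244. ]), array([21.9, 39.8]), 10.6, 250) 0.15015593907590646
top cup (array([ 567.3, -334.2]), array([28.6, 28.5]), 44.3, 86) [438.186  196.3721]
top cup (array([ 559.6, -296.1]), array([25.7, 29. ]), 82.1, 70) [420.5429 200.0143]
top cup (array([ 559.9, -295.5]), array([11.7, 12.9]), 47.1, 36) [419. 200.]
top cup (array([ 539.9, -192.8]), array([28.6, 27.6]), 87.7, 71) [370.3521 209.338 ]
top cup (array([ 532.7, -153.5]), array([27.8, 27.9]), 43.9, 70) [351.4429 212.7143]
top cup (array([ 540.5, -193. ]), array([12.7, 11. ]), 86.4, 35) [370.0857 209.4857]
top plate (array([ 550.1, -235.2]), array([369.8, 199.5]), 89.9, 2106)
top nest dark (array([503.9, 328.8]), array([226. ,  76.7]), 9.1, 3635) 0.06935156959563438
top frame (array([503.8, 324.2]), array([247.2,  98. ]), 8.8, 1111)
top deck (array([50
[... 434 characters left out ...]
, array([30.9, 26.5]), 38.5, 143) [328.9091 248.8601]
side cup (array([ 540.4, -194.2]), array([31.2, 28.5]), 49.2, 178) [348.4101 255.8483]
side cup (array([ 545.3, -248.5]), array([12.5, 27.2]), 35.3, 97) [374.299  266.6907]
side cup (array([ 558.4, -296.7]), array([30.8, 28.7]), 8.3, 207) [402.5411 276.4589]
side cup (array([ 566.8, -336.1]), array([29.4, 30. ]), 67.0, 185) [425.2486 284.973 ]
side plate (array([ 550.2, -234.6]), array([369.1, 199.6]), 90.0, 2553)
side nest dark (array([509.5, 337.5]), array([222.7,  69.7]), 8.6, 1140) 0.07055084752334917
side frame (array([503.6, 322.2]), array([248.3, 101.1]), 9.1, 585)
side deck (array([500.3, 322.6]), array([263.7, 150. ]), 8.9, 3203)
```

View pics/crop.png

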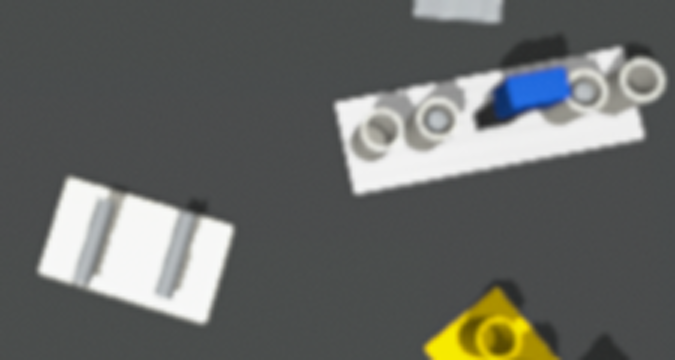

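The crop confirms the choice. It is a bare-metal plate with bars in the inner cups at (437,120) and (581,90), empty outer cups at (378,130) and (641,80), and a blue handle. Moving to bar_a, with the fingers partly closed so they clear the neighbouring bar.

Call:
jog_arm(
  series=[
    {"x":0.5,"y":-0.9,"z":0,"gripper":0.55},
    {"x":0.55,"y":-0.9,"rz":-0.1,"gripper":0.55},
    {"x":0.55,"y":-0.9,"rz":-0.1,"gripper":0.55},
    {"x":0.55,"y":-0.9,"rz":-0.1,"gripper":0.55},
    {"x":0.55,"y":-0.9,"rz":-0.1,"gripper":0.55},
  ],
  grip_force=30,
)

```text
validation failed for argument at $.se...
```

Call:
jog_arm(
  series=[
    {"x":0.55,"y":-0.9,"rz":-0.1,"gripper":0.55},
    {"x":0.55,"y":-0.9,"gripper":0.55},
    {"x":0.55,"y":-0.9,"gripper":0.55},
    {"x":0.55,"y":-0.9,"gripper":0.55},
    {"x":0.55,"y":-0.9,"gripper":0.55},
  ],
)

```text
validation failed for argument at $.se...
```

Call:
jog_arm(
  series=[
    {"x":0.55,"y":-0.9,"gripper":0.55},
    {"x":0.55,"y":-0.9,"gripper":0.55},
    {"x":0.55,"y":-0.9,"gripper":0.55},
    {"x":0.55,"y":-0.9,"gripper":0.55},
    {"x":0.55,"y":-0.9,"gripper":0.55},
  ],
)

```text
validation failed for argument at $.se...
```

Call:
jog_arm(
  series=[
    {"x":0.55,"y":-0.9,"z":-0.5,"gripper":0.55},
    {"x":0.55,"y":-0.9,"z":-1,"gripper":0.55},
    {"x":0.55,"y":-0.9,"z":-1,"gripper":0.55},
    {"x":0.5,"y":-0.9,"z":-1,"gripper":0.55},
    {"gripper":0.55},
  ],
)

```text
validation failed for argument at $.se...
```

Call:
jog_arm(
  series=[
    {"rx":0,"ry":0,"rz":0,"x":0.5,"y":-0.9,"z":0,"gripper":0.55},
    {"rx":0,"ry":0,"rz":-0.1,"x":0.55,"y":-0.9,"z":0,"gripper":0.55},
    {"rx":0,"ry":0,"rz":-0.1,"x":0.55,"y":-0.9,"z":0,"gripper":0.55},
    {"rx":0,"ry":0,"rz":-0.1,"x":0.55,"y":-0.9,"z":0,"gripper":0.55},
    {"rx":0,"ry":0,"rz":-0.1,"x":0.55,"y":-0.9,"z":0,"gripper":0.55},
  ],
  grip_force=30,
)

```text
time: 1.92
position: [0.2179, 0.397, 0.2188]
tool_rot: [[-0.958, 0.287, 0.0], [0.287, 0.958, 0.0], [-0.0, 0.0, -1.0]]
wrist_force: [0.2, -0.5, 0.0]
opening: 0.508
grasp_force: 0.0
```

Call:
jog_arm(
  series=[
    {"rx":0,"ry":0,"rz":-0.1,"x":0.58,"y":-0.98,"z":0,"gripper":0.55},
    {"rx":0,"ry":0,"rz":0,"x":0.58,"y":-0.98,"z":0,"gripper":0.55},
    {"rx":0,"ry":0,"rz":0,"x":0.58,"y":-0.98,"z":0,"gripper":0.55},
    {"rx":0,"ry":0,"rz":0,"x":0.58,"y":-0.98,"z":0,"gripper":0.55},
    {"rx":0,"ry":0,"rz":0,"x":0.58,"y":-0.98,"z":0,"gripper":0.55},
  ],
)

```text
time: 2.55
position: [0.305, 0.2499, 0.2189]
tool_rot: [[-0.955, 0.296, 0.001], [0.296, 0.955, 0.0], [-0.0, 0.0, -1.0]]
wrist_force: [0.1, -0.6, -0.1]
opening: 0.45
grasp_force: 0.0
```

Call:
jog_arm(
  series=[
    {"rx":0,"ry":0,"rz":0,"x":0.58,"y":-0.98,"z":0,"gripper":0.55},
    {"rx":0,"ry":0,"rz":0,"x":0.58,"y":-0.98,"z":0,"gripper":0.55},
    {"rx":0,"ry":0,"rz":0,"x":0.58,"y":-0.98,"z":0,"gripper":0.55},
    {"rx":0,"ry":0,"rz":0,"x":0.58,"y":-0.98,"z":0,"gripper":0.55},
    {"rx":0,"ry":0,"rz":0,"x":0.58,"y":-0.98,"z":-0.5,"gripper":0.55},
  ],
)

```text
time: 3.18
position: [0.3929, 0.1028, 0.2046]
tool_rot: [[-0.955, 0.296, 0.003], [0.296, 0.955, 0.0], [-0.003, 0.001, -1.0]]
wrist_force: [0.5, 0.1, -0.2]
opening: 0.45
grasp_force: 0.0
```

Call:
jog_arm(
  series=[
    {"rx":0,"ry":0,"rz":0,"x":0.6,"y":-0.98,"z":-1,"gripper":0.55},
    {"rx":0,"ry":0,"rz":0,"x":0.6,"y":-0.98,"z":-1,"gripper":0.55},
    {"rx":0,"ry":0,"rz":0,"x":0.6,"y":-0.98,"z":-1,"gripper":0.55},
    {"rx":0,"ry":0,"rz":0,"x":0.58,"y":-0.98,"z":-1,"gripper":0.55},
    {"rx":0,"ry":0,"rz":0,"x":0,"y":0,"z":0,"gripper":0.55},
  ],
)

```text
time: 3.8
position: [0.4625, -0.0152, 0.0818]
tool_rot: [[-0.954, 0.299, -0.004], [0.299, 0.954, 0.001], [0.004, -0.0, -1.0]]
wrist_force: [-0.3, -0.5, 0.8]
opening: 0.448
grasp_force: 0.0
```

Run:
```python
from h import *
s=ctrl.read_state();print(s['q'],s['position'])
p=ctrl.capture('wrist');cv2.imwrite('pics/w1.png',p['color'])
C=cloud(p);m=(C[...,2]>.03)&(C[...,2]<.045)&(abs(C[...,0]-.45)<.07)&(abs(C[...,1]-.01)<.09)
n,l,st,c=cv2.connectedComponentsWithStats(m.astype(np.uint8))
for i in range(1,n):
    if st[i,4]>100:print(st[i,4],c[i],cv2.minAreaRect((C[l==i][:,:2]*1000).astype(np.float32)))
```

```text
[-2.74426605e-01  2.52417146e-01  1.91960873e+00 -2.75774592e-04
  9.73167448e-01 -1.54147384e+00] [ 0.46249581 -0.01518595  0.08175448]
1563 [357.46449136 199.45105566] ((459.45574951171875, 48.55204391479492), (13.540141105651855, 63.759376525878906), 73.13151550292969)
1476 [277.58333333 209.71138211] ((449.0403747558594, -10.82577133178711), (13.230036735534668, 63.8802604675293), 73.07648468017578)
```

Call:
jog_arm(
  series=[
    {"rx":1,"ry":0,"rz":0,"x":0,"y":0,"z":0,"gripper":0.55},
    {"rx":1,"ry":0,"rz":0,"x":0,"y":0,"z":0,"gripper":0.55},
    {"rx":0,"ry":0,"rz":0,"x":0,"y":0,"z":0,"gripper":0.55},
    {"rx":0,"ry":0,"rz":0,"x":0,"y":0,"z":0,"gripper":0.55},
    {"rx":0,"ry":0,"rz":0,"x":0,"y":0,"z":0,"gripper":0.55},
  ],
)

```text
time: 4.47
position: [0.4627, -0.0129, 0.0841]
tool_rot: [[-0.956, 0.295, 0.0], [0.289, 0.937, 0.197], [0.058, 0.189, -0.98]]
wrist_force: [-0.1, 0.4, 0.2]
opening: 0.452
grasp_force: 0.0
```

Run:
```python
from h import *
s=ctrl.read_state();print(s['q'],s['position'],s['tool_rot'])
```

```text
[-0.4201628   0.26977298  1.91018632  0.20907439  1.05306614 -1.80386838] [ 0.46272804 -0.01290993  0.08407651] [[-9.55585137e-01  2.94715182e-01  8.93199396e-05]
 [ 2.88927324e-01  9.36758719e-01  1.97494568e-01]
 [ 5.81209764e-02  1.88748681e-01 -9.80303977e-01]]
```

View pics/w1.png

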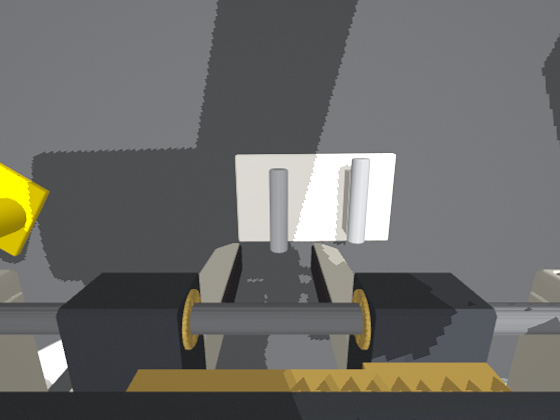

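The wrist view shows bar_a at (278,209) between the fingers and bar_b at (358,199). I'll fit a quick kinematic model from the three known states, to see which upright-bar orientations are reachable.

```bash
cat > kin.py <<'E'
import numpy as np
from scipy.spatial.transform import Rotation as Ro
from scipy.optimize import least_squares
lo=np.array([-3.14,-.91,.19,-1.22,.22,-3.12]);hi=np.array([3.14,2.08,2.58,4.36,2.71,3.12])
def rot(q):
    return (Ro.from_euler('ZYZYZ',[q[0],q[1]+q[2],q[3],q[4],q[5]+np.pi/2])).as_matrix()
def fk(q,p):
    a1,h,L2,A,B,d,L6=p; R=rot(q)
    up=Ro.from_euler('ZY',[q[0],q[1]]).as_matrix(); fo=Ro.from_euler('ZY',[q[0],q[1]+q[2]]).as_matrix()
    b=Ro.from_euler('Z',q[0]).as_matrix()@[a1,d,h]
    return b+up@[0,0,L2]+fo@[B,0,A]+R@[0,0,L6],R
D=[([1.117,.259,1.535,0,1.348,-.203],[.136,.533,.219]),
 ([-.274427,.252417,1.919609,-.000276,.973167,-1.541474],[.462496,-.015186,.081754]),
 ([-.4201628,.26977298,1.91018632,.20907439,1.05306614,-1.80386838],[.46272804,-.01290993,.08407651])]
f=lambda p:np.r_[np.ravel([fk(q,p)[0]-x for q,x in D])*1000,(np.array(p)-[0,.3,.43,.43,.05,.11,.25])*.3]
p=least_squares(f,[0,.3,.43,.43,.05,.11,.25]).x
def ik(pos,R,q0):
    def g(q):
        x,r=fk(q,p); return np.r_[(x-pos)*10,Ro.from_matrix(r.T@R).as_rotvec()]
    s=least_squares(g,np.clip(q0,lo+.01,hi-.01),bounds=(lo,hi)); return s.x,np.abs(s.fun).max()
def tool(az,dip,sgn):
    """tool z at azimuth az, dip below horizontal (deg); tool x = sgn*'up'"""
    a,d=np.radians([az,dip]); z=np.array([np.cos(a)*np.cos(d),np.sin(a)*np.cos(d),-np.sin(d)])
    x=sgn*np.array([np.cos(a)*np.sin(d),np.sin(a)*np.sin(d),np.cos(d)])
    return np.c_[x,np.cross(z,x),z]
E
python3 - <<'E'
from kin import *
np.set_printoptions(precision=3,suppress=True)
print(p,f(p)[:9]); print(rot(D[2][0]))
for nm,c,azs in(('cup0',(.567,-.335),(11,30,50,70)),('cup3',(.533,-.155),(-30,-15,0,15))):
  for az in azs:
    for dip in(5,20):
      for s in(1,-1):
        R=tool(az,dip,s); pos=np.r_[c,.1]+.019*R[:,2]; best=None
        for q4 in(0.5,1.5,2.5,3.5):
          for q5 in (.5,1.5):
            for q6 in (-2,0,2):
              q,e=ik(pos,R,[-.5,.3,1.9,q4,q5,q6])
              if best is None or e<best[1]-1e-4: best=(q,e)
        print(nm,az,dip,s,best[0],round(best[1],4))
E
```

```text
Traceback (most recent call last):
  File "kin.py", line 16, in <module>
    p=least_squares(f,[0,.3,.43,.43,.05,.11,.25]).x
      ~~~~~~~~~~~~~^^^^^^^^^^^^^^^^^^^^^^^^^^^^^^
  File "kin.py", line 15, in <lambda>
    f=lambda p:np.r_[np.ravel([fk(q,p)[0]-x for q,x in D])*1000,(np.array(p)-[0,.3,.43,.43,.05,.11,.25])*.3]
                               ~~^^^^^
  File "kin.py", line 8, in fk
    a1,h,L2,A,B,d,L6=p; R=rot(q)
                          ~~~^^^
  File "kin.py", line 6, in rot
    return (Ro.from_euler('ZYZYZ',[q[0],q[1]+q[2],q[3],q[4],q[5]+np.pi/2])).as_matrix()
            ~~~~~~~~~~~~~^^^^^^^^^^^^^^^^^^^^^^^^^^^^^^^^^^^^^^^^^^^^^^^^^
  File "scipy/spatial/transform/_rotation.pyx", line 1413, in scipy.spatial.transform._rotation.Rotation.from_euler
ValueError: Expected axis specification to be a non-empty string of upto 3 characters, got ZYZYZ
```

```bash
python3 - <<'E'
s=open('kin.py').read()
s=s.replace("(Ro.from_euler('ZYZYZ',[q[0],q[1]+q[2],q[3],q[4],q[5]+np.pi/2])).as_matrix()","(Ro.from_euler('ZYZ',[q[0],q[1]+q[2],q[3]])*Ro.from_euler('YZ',[q[4],q[5]+np.pi/2])).as_matrix()")
s=s.replace("from_euler('Z',q[0])","from_euler('z',q[0])")
open('kin.py','w').write(s)
E
cat > t.py <<'E'
from kin import *
np.set_printoptions(precision=3,suppress=True)
print(p,f(p)[:9]); print(rot(D[2][0]))
for nm,c,azs in(('cup0',(.567,-.335),(11,30,50)),('cup3',(.533,-.155),(-30,-15,0,15))):
  for az in azs:
    for dip in(5,20):
      for s in(1,-1):
        R=tool(az,dip,s); pos=np.r_[c,.1]+.019*R[:,2]; best=None
        for q4 in(0.5,1.5,2.7,3.5):
            for q6 in (-2,0,2):
              q,e=ik(pos,R,[-.5,.3,1.9,q4,1,q6])
              if best is None or e<best[1]-1e-4: best=(q,e)
        print(nm,az,dip,s,best[0],round(best[1],4))
E
time python3 t.py
```

```text
[0.001 0.228 0.526 0.427 0.06  0.111 0.365] [ 0.279 -0.136 -0.     0.086  0.299  0.005 -0.002  0.001 -0.005]
[[-0.956  0.295  0.   ]
 [ 0.289  0.937  0.197]
 [ 0.058  0.189 -0.98 ]]
cup0 11 5 1 [-1.296  0.889  2.025  1.632  1.467 -1.342] 0.0
cup0 11 5 -1 [-1.296  0.889  2.025  1.632  1.467  1.799] 0.0
cup0 11 20 1 [-1.253  0.692  2.033  1.539  1.202 -1.127] 0.0
cup0 11 20 -1 [-1.253  0.692  2.033  1.539  1.202  2.015] 0.0
cup0 30 5 1 [-1.279  0.939  1.739  1.325  1.595 -1.12 ] 0.0
cup0 30 5 -1 [-1.279  0.939  1.739  1.325  1.595  2.021] 0.0
cup0 30 20 1 [-1.245  0.776  1.762  1.211  1.393 -0.969] 0.0
cup0 30 20 -1 [-1.245  0.776  1.762  1.211  1.393  2.172] 0.0
cup0 50 5 1 [-1.209  1.037  1.407  1.112  1.82  -0.954] 0.0
cup0 50 5 -1 [-1.209  1.037  1.407  1.112  1.82   2.187] 0.0
cup0 50 20 1 [-1.184  0.893  1.447  0.985  1.648 -0.88 ] 0.0
cup0 50 20 -1 [-1.184  0.893  1.447  0.985  1.648  2.262] 0.0
cup3 -30 5 1 [-0.418  1.08   2.563  3.256  1.982 -1.516] 0.0
cup3 -30 5 -1 [-0.418  1.08   2.563  3.256  1.982  1.626] 0.0
cup3 -30 20 1 [-0.427  0.684  2.571  3.235  1.334 -1.56 ] 0.0
cup3 -30 20 -1 [-0.427  0.684  2.571  3.235  1.334  1.582] 0.0
cup3 -15 5 1 [-0.887  1.258  2.58   2.381  2.102 -2.028] 0.0755
cup3 -15 5 -1 [-0.887  1.258  2.58   2.381  2.103  1.114] 0.0755
cup3 -15 20 1 [-0.798  0.552  2.58   2.586  1.126 -1.559] 0.0877
cup3 -15 20 -1 [-0.798  0.552  2.58   2.586  1.126  1.582] 0.0877
cup3 0 5 1 [-1.162  1.055  2.542  1.978  1.667 -1.988] 0.0
cup3 0 5 -1 [-1.162  1.055  2.542  1.978  1.667  1.153] 0.0
cup3 0 20 1 [-1.084  0.675  2.551  2.083  1.262 -1.648] 0.0
cup3 0 20 -1 [-1.084  0.675  2.551  2.083  1.262  1.493] 0.0
cup3 15 5 1 [-1.245  0.931  2.372  1.648  1.495 -1.732] 0.0
cup3 15 5 -1 [-1.245  0.931  2.372  1.648  1.495  1.41 ] 0.0
cup3 15 20 1 [-1.18   0.642  2.387  1.659  1.21  -1.451] 0.0
cup3 15 20 -1 [-1.18   0.642  2.387  1.659  1.21   1.69 ] 0.0
real	0m13.958s
user	0m14.411s
sys	0m0.164s
```

Call:
jog_arm(
  series=[
    {"rx":-1,"ry":0,"rz":0,"x":0,"y":0,"z":0,"gripper":0.55},
    {"rx":-1,"ry":0,"rz":0,"x":0,"y":0,"z":0,"gripper":0.55},
    {"rx":0,"ry":0,"rz":-1,"x":0,"y":0,"z":0,"gripper":0.55},
    {"rx":0,"ry":0,"rz":-1,"x":0,"y":0,"z":0,"gripper":0.55},
    {"rx":0,"ry":0,"rz":-1,"x":0,"y":0,"z":0,"gripper":0.55},
  ],
)

```text
time: 5.1
position: [0.4628, -0.0127, 0.0839]
tool_rot: [[-0.824, 0.566, 0.0], [0.566, 0.824, -0.001], [-0.001, -0.0, -1.0]]
wrist_force: [-0.3, -0.9, 0.3]
opening: 0.452
grasp_force: 0.0
```

Call:
jog_arm(
  series=[
    {"rx":0,"ry":0,"rz":-1,"x":0,"y":0,"z":0,"gripper":0.55},
    {"rx":0,"ry":0,"rz":-1,"x":0,"y":0,"z":0,"gripper":0.55},
    {"rx":0,"ry":0,"rz":-1,"x":0,"y":0,"z":0,"gripper":0.55},
    {"rx":0,"ry":0,"rz":-1,"x":0,"y":0,"z":0,"gripper":0.55},
    {"rx":0,"ry":0,"rz":-1,"x":0,"y":0,"z":0,"gripper":0.55},
  ],
)

```text
time: 5.72
position: [0.4628, -0.013, 0.0839]
tool_rot: [[-0.451, 0.892, 0.0], [0.892, 0.451, -0.001], [-0.001, -0.0, -1.0]]
wrist_force: [0.2, -0.3, 0.2]
opening: 0.451
grasp_force: 0.0
```

Call:
jog_arm(
  series=[
    {"rx":0,"ry":0,"rz":-1,"x":0,"y":0,"z":0,"gripper":0.55},
    {"rx":0,"ry":0,"rz":-1,"x":0,"y":0,"z":0,"gripper":0.55},
    {"rx":0,"ry":0,"rz":-1,"x":0,"y":0,"z":0,"gripper":0.55},
    {"rx":0,"ry":0,"rz":-1,"x":0,"y":0,"z":0,"gripper":0.55},
    {"rx":0,"ry":0,"rz":-1,"x":0,"y":0,"z":0,"gripper":0.55},
  ],
)

```text
time: 6.35
position: [0.4628, -0.013, 0.0839]
tool_rot: [[0.032, 0.999, 0.0], [0.999, -0.032, -0.001], [-0.001, 0.0, -1.0]]
wrist_force: [-0.3, 0.9, 0.8]
opening: 0.45
grasp_force: 0.0
```

Call:
jog_arm(
  series=[
    {"rx":0,"ry":0,"rz":-1,"x":0,"y":0,"z":0,"gripper":0.55},
    {"rx":0,"ry":0,"rz":-1,"x":0,"y":0,"z":0,"gripper":0.55},
    {"rx":0,"ry":0,"rz":-1,"x":0,"y":0,"z":0,"gripper":0.55},
    {"rx":0,"ry":0,"rz":-1,"x":0,"y":0,"z":0,"gripper":0.55},
    {"rx":0,"ry":0,"rz":-1,"x":0,"y":0,"z":0,"gripper":0.55},
  ],
)

```text
time: 6.98
position: [0.4628, -0.013, 0.0839]
tool_rot: [[0.507, 0.862, 0.0], [0.862, -0.507, -0.001], [-0.0, 0.001, -1.0]]
wrist_force: [0.1, 0.2, 0.2]
opening: 0.45
grasp_force: 0.0
```

Call:
jog_arm(
  series=[
    {"rx":0,"ry":0,"rz":-1,"x":0,"y":0,"z":0,"gripper":0.55},
    {"rx":0,"ry":0,"rz":-1,"x":0,"y":0,"z":0,"gripper":0.55},
    {"rx":0,"ry":0,"rz":-1,"x":0,"y":0,"z":0,"gripper":0.55},
    {"rx":0,"ry":0,"rz":-1,"x":0,"y":0,"z":0,"gripper":0.55},
    {"rx":0,"ry":0,"rz":-1,"x":0,"y":0,"z":0,"gripper":0.55},
  ],
)

```text
time: 7.6
position: [0.4628, -0.013, 0.0839]
tool_rot: [[0.858, 0.513, 0.0], [0.513, -0.858, -0.001], [-0.0, 0.001, -1.0]]
wrist_force: [0.0, 0.4, 0.1]
opening: 0.449
grasp_force: 0.0
```

Call:
jog_arm(
  series=[
    {"rx":0,"ry":0,"rz":-1,"x":0,"y":0,"z":0,"gripper":0.55},
    {"rx":0,"ry":0,"rz":-1,"x":0,"y":0,"z":0,"gripper":0.55},
    {"rx":0,"ry":0,"rz":-1,"x":0,"y":0,"z":0,"gripper":0.55},
    {"rx":0,"ry":0,"rz":-1,"x":0,"y":0,"z":0,"gripper":0.55},
    {"rx":0,"ry":0,"rz":-1,"x":0,"y":0,"z":0,"gripper":0.55},
  ],
)

```text
time: 8.22
position: [0.4627, -0.0129, 0.0838]
tool_rot: [[0.999, 0.039, 0.0], [0.039, -0.999, -0.001], [0.0, 0.001, -1.0]]
wrist_force: [0.3, 0.0, 0.5]
opening: 0.45
grasp_force: 0.0
```

Call:
jog_arm(
  series=[
    {"rx":0,"ry":0,"rz":-1,"x":0,"y":0,"z":0,"gripper":0.55},
    {"rx":0,"ry":0,"rz":-1,"x":0,"y":0,"z":0,"gripper":0.55},
    {"rx":0,"ry":0,"rz":-1,"x":0,"y":0,"z":0,"gripper":0.55},
    {"rx":0,"ry":0,"rz":-0.3,"x":0,"y":0,"z":0,"gripper":0.55},
    {"rx":0,"ry":0,"rz":0,"x":0,"y":0,"z":0,"gripper":0.55},
  ],
)

```text
time: 8.85
position: [0.4629, -0.0133, 0.0838]
tool_rot: [[0.959, -0.283, 0.0], [-0.283, -0.959, -0.0], [0.0, 0.0, -1.0]]
wrist_force: [1.0, 0.5, 1.0]
opening: 0.452
grasp_force: 0.0
```

```bash
cat > t2.py <<'E'
# simulate bar-up paths from the pick pose: slerp to target
from kin import *
from scipy.spatial.transform import Slerp
np.set_printoptions(precision=3,suppress=True)
from station import ctrl
s=ctrl.read_state();print(s['q'],s['position'],s['tool_rot'][:,1])
for nm,c,az in(('cup0',(.567,-.335),30),('cup0',(.567,-.335),12),('cup3',(.533,-.155),8)):
    R=tool(az,12,1); pos=np.r_[c,.16]+.019*R[:,2]
    q=np.array(s['q']);R0=np.array(s['tool_rot']);p0=s['position']+[0,0,.12]
    sl=Slerp([0,1],Ro.from_matrix([R0,R])); w=Ro.from_matrix(R@R0.T).as_rotvec()
    print(nm,az,'rotvec',w,'shift',pos-p0)
    for t in np.linspace(0,1,13):
        qn,e=ik(p0+(pos-p0)*t,sl(t).as_matrix(),q); print(round(t,2),qn,round(e,4),'step',np.abs(qn-q).max()); q=qn
    qn,e=ik(pos-[0,0,.055],R,q); print('low',qn,round(e,4))
E
python3 t2.py
```

```text
[-0.27   0.248  1.92  -0.     0.974  1.588] [ 0.463 -0.013  0.084] [-0.283 -0.959  0.   ]
cup0 30 rotvec [ 0.165 -1.384  0.679] shift [ 0.12  -0.312 -0.048]
0.0 [-0.271  0.11   1.758 -0.     1.273  1.587] 0.0 step 0.2991358020885533
0.08 [-0.364  0.06   1.831  0.062  1.15   1.414] 0.0 step 0.17262836821718586
0.17 [-0.473  0.022  1.901  0.162  1.038  1.201] 0.0 step 0.21287922550534133
0.25 [-0.594  0.001  1.965  0.305  0.95   0.942] 0.0 step 0.2595716786727753
0.33 [-0.723  0.003  2.019  0.486  0.899  0.641] 0.0 step 0.3010107852629478
0.42 [-0.849  0.032  2.06   0.682  0.893  0.321] 0.0 step 0.3194988132144049
0.5 [-0.965  0.09   2.085  0.862  0.93   0.015] 0.0 step 0.30593924287750396
0.58 [-1.063  0.174  2.088  1.006  1.    -0.253] 0.0 step 0.2686875083962187
0.67 [-1.141  0.277  2.069  1.11   1.091 -0.476] 0.0 step 0.22236143129155594
0.75 [-1.197  0.392  2.025  1.178  1.192 -0.652] 0.0 step 0.17660562946119207
0.83 [-1.236  0.512  1.959  1.221  1.301 -0.788] 0.0 step 0.13558295310613444
0.92 [-1.258  0.633  1.87   1.249  1.413 -0.888] 0.0 step 0.12062198117659462
1.0 [-1.268  0
[... 1661 characters left out ...]
.0 step 0.20786530159966277
0.42 [-0.599 -0.103  2.183  0.533  0.645  0.743] 0.0 step 0.2942577913804262
0.5 [-0.7   -0.101  2.267  0.838  0.595  0.351] 0.0 step 0.39128100368809426
0.58 [-0.808 -0.071  2.346  1.175  0.619 -0.089] 0.0 step 0.44025097242176126
0.67 [-0.916 -0.002  2.416  1.458  0.716 -0.496] 0.0 step 0.40686805945829596
0.75 [-1.015  0.109  2.472  1.649  0.862 -0.836] 0.0 step 0.34006521586373206
0.83 [-1.098  0.26   2.506  1.756  1.031 -1.117] 0.0 step 0.28096261407067036
0.92 [-1.16   0.432  2.514  1.797  1.199 -1.346] 0.0 step 0.22920404972916386
1.0 [-1.2    0.603  2.491  1.792  1.351 -1.523] 0.0 step 0.17697424182890886
low [-1.2    0.811  2.479  1.83   1.397 -1.717] 0.0
```

Call:
jog_arm(
  series=[
    {"rx":0,"ry":0,"rz":-0.1,"x":0.1,"y":-0.07,"z":-0.8,"gripper":0.55},
    {"rx":0,"ry":0,"rz":0,"x":0,"y":0,"z":-0.8,"gripper":0.55},
    {"rx":0,"ry":0,"rz":0,"x":0,"y":0,"z":-0.75,"gripper":0.55},
    {"rx":0,"ry":0,"rz":0,"x":0,"y":0,"z":0,"gripper":0.55},
    {"rx":0,"ry":0,"rz":0,"x":0,"y":0,"z":0,"gripper":1},
  ],
  grip_force=30,
)

```text
time: 9.48
position: [0.4664, -0.0159, 0.0138]
tool_rot: [[0.956, -0.294, 0.001], [-0.294, -0.956, -0.0], [0.001, 0.0, -1.0]]
wrist_force: [-0.5, -0.7, 0.1]
opening: 0.386
grasp_force: 0.0
```

Call:
jog_arm(
  series=[
    {"rx":0,"ry":0,"rz":0,"x":0,"y":0,"z":0,"gripper":1},
    {"rx":0,"ry":0,"rz":0,"x":0,"y":0,"z":0,"gripper":1},
    {"rx":0,"ry":0,"rz":0,"x":0,"y":0,"z":0.3,"gripper":1},
    {"rx":0,"ry":0,"rz":0,"x":0,"y":0,"z":0.8,"gripper":1},
    {"rx":0,"ry":0,"rz":0,"x":0,"y":0,"z":1,"gripper":1},
  ],
)

```text
time: 10.1
position: [0.4653, -0.0159, 0.0769]
tool_rot: [[0.956, -0.295, -0.001], [-0.295, -0.956, 0.0], [-0.001, 0.0, -1.0]]
wrist_force: [0.4, -0.4, -0.9]
opening: 0.145
grasp_force: 30.0
```

Call:
jog_arm(
  series=[
    {"rx":0.08,"ry":-0.69,"rz":0.34,"x":0.2,"y":-0.51,"z":1,"gripper":1},
    {"rx":0.08,"ry":-0.69,"rz":0.34,"x":0.2,"y":-0.51,"z":1,"gripper":1},
    {"rx":0.08,"ry":-0.69,"rz":0.34,"x":0.2,"y":-0.51,"z":1,"gripper":1},
    {"rx":0.08,"ry":-0.69,"rz":0.34,"x":0.2,"y":-0.51,"z":1,"gripper":1},
    {"rx":0.08,"ry":-0.69,"rz":0.34,"x":0.2,"y":-0.51,"z":1,"gripper":1},
  ],
)

```text
time: 10.72
position: [0.4957, -0.0927, 0.2278]
tool_rot: [[0.936, -0.106, 0.336], [-0.136, -0.988, 0.068], [0.325, -0.109, -0.94]]
wrist_force: [-0.0, -1.1, -0.8]
opening: 0.137
grasp_force: 30.0
```

Call:
jog_arm(
  series=[
    {"rx":0.08,"ry":-0.69,"rz":0.34,"x":0.2,"y":-0.51,"z":0.8,"gripper":1},
    {"rx":0.08,"ry":-0.69,"rz":0.34,"x":0.2,"y":-0.51,"z":0,"gripper":1},
    {"rx":0.08,"ry":-0.69,"rz":0.34,"x":0.2,"y":-0.51,"z":0,"gripper":1},
    {"rx":0.08,"ry":-0.69,"rz":0.34,"x":0.2,"y":-0.51,"z":0,"gripper":1},
    {"rx":0.08,"ry":-0.69,"rz":0.34,"x":0.2,"y":-0.51,"z":0,"gripper":1},
  ],
)

```text
time: 11.35
position: [0.5257, -0.1693, 0.2508]
tool_rot: [[0.783, 0.109, 0.612], [-0.007, -0.983, 0.184], [0.622, -0.148, -0.769]]
wrist_force: [0.3, 0.4, -1.0]
opening: 0.142
grasp_force: 30.0
```

Call:
jog_arm(
  series=[
    {"rx":0.08,"ry":-0.69,"rz":0.34,"x":0.2,"y":-0.51,"z":0,"gripper":1},
    {"rx":0.08,"ry":-0.69,"rz":0.34,"x":0.2,"y":-0.51,"z":0,"gripper":1},
    {"rx":0.08,"ry":-0.69,"rz":0.34,"x":0.2,"y":-0.51,"z":0,"gripper":1},
    {"rx":0.08,"ry":-0.69,"rz":0.34,"x":0.2,"y":-0.51,"z":0,"gripper":1},
    {"rx":0.08,"ry":-0.69,"rz":0.34,"x":0.2,"y":-0.51,"z":0,"gripper":1},
  ],
)

```text
time: 11.98
position: [0.5558, -0.246, 0.2507]
tool_rot: [[0.521, 0.32, 0.792], [0.076, -0.941, 0.331], [0.85, -0.112, -0.514]]
wrist_force: [0.5, -0.2, -0.8]
opening: 0.141
grasp_force: 30.0
```

Call:
jog_arm(
  series=[
    {"rx":0.08,"ry":-0.69,"rz":0.34,"x":0.2,"y":-0.51,"z":0,"gripper":1},
    {"rx":0.08,"ry":-0.69,"rz":0.34,"x":0.2,"y":-0.51,"z":0,"gripper":1},
    {"rx":0.08,"ry":-0.69,"rz":0.34,"x":0.2,"y":-0.51,"z":0,"gripper":1},
    {"rx":0.08,"ry":-0.69,"rz":0.34,"x":0.2,"y":-0.51,"z":0,"gripper":1},
    {"rx":0.08,"ry":-0.69,"rz":0.34,"x":0.2,"y":-0.51,"z":0,"gripper":1},
  ],
)

```text
time: 12.6
position: [0.5858, -0.3226, 0.2505]
tool_rot: [[0.187, 0.497, 0.847], [0.099, -0.868, 0.487], [0.977, -0.007, -0.211]]
wrist_force: [0.4, 0.6, 0.2]
opening: 0.138
grasp_force: 30.0
```

```bash
cat > go.py <<'E'
import sys
from kin import *
from station import ctrl
np.set_printoptions(precision=4,suppress=True)
def need(pos,R):
    s=ctrl.read_state(); print('q',s['q'],'pos',s['position'])
    print('shift/0.03',(np.array(pos)-s['position'])/.03,'turn/0.1',Ro.from_matrix(R@np.array(s['tool_rot']).T).as_rotvec()/.1)
E
python3 -c "
from go import *
need([.5882,-.3228,.1616],tool(30,12,1))"
```

```text
q [-1.2642  0.5866  1.7506  1.2693  1.5746 -0.7831] pos [ 0.5858 -0.3226  0.2505]
shift/0.03 [ 0.0813 -0.0073 -2.9622] turn/0.1 [-0.0419 -0.0642  0.0334]
```

Call:
jog_arm(
  series=[
    {"rx":-0.04,"ry":-0.06,"rz":0.03,"x":0.08,"y":0,"z":-1,"gripper":1},
    {"rx":0,"ry":0,"rz":0,"x":0,"y":0,"z":-1,"gripper":1},
    {"rx":0,"ry":0,"rz":0,"x":0,"y":0,"z":-0.96,"gripper":1},
    {"rx":0,"ry":0,"rz":0,"x":0,"y":0,"z":0,"gripper":1},
    {"rx":0,"ry":0,"rz":0,"x":0,"y":0,"z":0,"gripper":1},
  ],
)

```text
time: 13.22
position: [0.5884, -0.3222, 0.1625]
tool_rot: [[0.182, 0.499, 0.847], [0.103, -0.867, 0.488], [0.978, -0.001, -0.209]]
wrist_force: [-0.4, -0.4, -1.2]
opening: 0.136
grasp_force: 30.0
```

```bash
cat > look.py <<'E'
import sys
from h import *
# side-by-side crops of top and side around world point
def look(name,c):
    out=[]
    for n in('top','side'):
        p=ctrl.capture(n);R=np.array(p['orientation']);d=R.T@(np.array(c)-p['xyz']);K=np.array(p['intrinsics'])
        u=int(K[0,0]*d[0]/-d[2]+K[0,2]);v=int(K[1,1]*-d[1]/-d[2]+K[1,2]);print(n,u,v)
        u=min(max(u,50),510);v=min(max(v,60),360)
        out.append(cv2.resize(p['color'][v-60:v+60,u-50:u+50],(400,480),interpolation=cv2.INTER_CUBIC))
        np.savez(f'last_{n}.npz',**{k:p[k] for k in('color','depth','intrinsics','xyz','orientation')})
    cv2.imwrite(f'pics/{name}.png',np.hstack(out))
look(sys.argv[1],[float(x) for x in sys.argv[2:5]])
E
python3 look.py a1 .567 -.335 .09; python3 -c "
from go import *
need([.5882,-.3228,.1066],tool(30,12,1))"
```

```text
top 440 195
side 426 278
q [-1.2597  0.7343  1.7728  1.2771  1.5233 -0.9516] pos [ 0.5884 -0.3223  0.1628]
shift/0.03 [-0.0082 -0.0173 -1.8733] turn/0.1 [ 0.0084 -0.0158  0.0152]
```

View pics/a1.png

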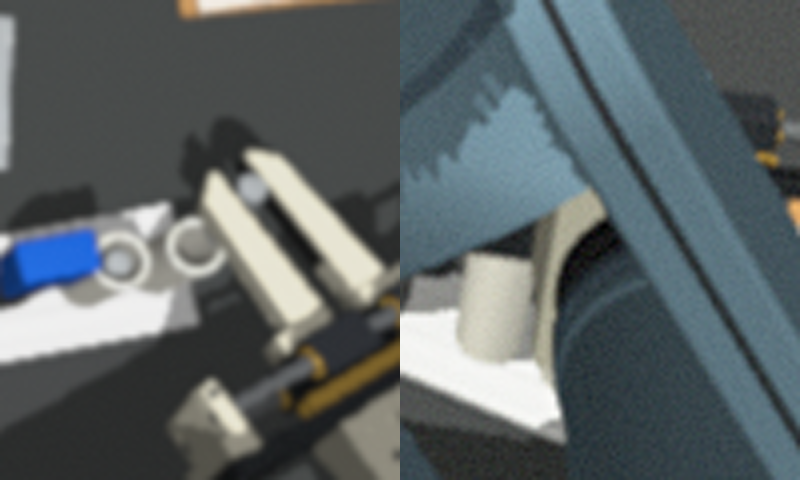

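```bash
python3 -c "
from h import *
p=dict(np.load('last_top.npz'))
np.set_printoptions(precision=4,suppress=True)
uv=[[453,181.75],[452,182],[454,181]]
print(world(p,uv)); print(world(p,uv[:1],z=.18))
T=np.array([.866,.5,0]);x=np.array([.182,.103,.978]);z=np.array([.847,.488,-.209])
g=np.array([.5884,-.3223,.1627])-.0162*z; print('pred top',g+.0145*x,'bottom',g-.0495*x)
C=cloud(p);m=(abs(C[...,0]-.567)<.025)&(abs(C[...,1]+.335)<.025)&(C[...,2]>.07)&(C[...,2]<.085)
print(cv2.minAreaRect((C[m][:,:2]*1000).astype(np.float32)))
"
```

```text
[[ 0.5764 -0.329   0.1759]
 [ 0.5753 -0.326   0.1789]
 [ 0.5775 -0.3305  0.1771]]
[[ 0.5755 -0.3275  0.18  ]]
pred top [ 0.5773 -0.3287  0.1803] bottom [ 0.5657 -0.3353  0.1177]
((566.0517578125, -332.51300048828125), (28.884641647338867, 25.09908676147461), 34.81855773925781)
```

Call:
jog_arm(
  series=[
    {"rx":0,"ry":0,"rz":0,"x":0,"y":-0.02,"z":-0.6,"gripper":1},
    {"rx":0,"ry":0,"rz":0,"x":0,"y":0,"z":-0.6,"gripper":1},
    {"rx":0,"ry":0,"rz":0,"x":0,"y":0,"z":-0.6,"gripper":1},
    {"rx":0,"ry":0,"rz":0,"x":0,"y":0,"z":0,"gripper":1},
    {"rx":0,"ry":0,"rz":0,"x":0,"y":0,"z":0,"gripper":1},
  ],
)

```text
time: 13.95
position: [0.5883, -0.3225, 0.1072]
tool_rot: [[0.183, 0.499, 0.847], [0.101, -0.867, 0.488], [0.978, -0.003, -0.209]]
wrist_force: [-0.1, -0.4, 0.1]
opening: 0.142
grasp_force: 30.0
```

Call:
jog_arm(
  series=[
    {"rx":0,"ry":0,"rz":0,"x":0,"y":0,"z":0,"gripper":0.6},
    {"rx":0,"ry":0,"rz":0,"x":0,"y":0,"z":0,"gripper":0.6},
    {"rx":0,"ry":0,"rz":0,"x":0,"y":0,"z":0,"gripper":0.6},
    {"rx":0,"ry":0,"rz":0,"x":0,"y":0,"z":0,"gripper":0.6},
    {"rx":0,"ry":0,"rz":0,"x":0,"y":0,"z":0,"gripper":0.6},
  ],
)

```text
time: 14.58
position: [0.5883, -0.3225, 0.1075]
tool_rot: [[0.183, 0.499, 0.847], [0.102, -0.867, 0.488], [0.978, -0.002, -0.21]]
wrist_force: [0.1, -0.4, 0.0]
opening: 0.402
grasp_force: 0.0
```

```bash
python3 look.py a2 .567 -.335 .09; python3 -c "
from h import *
p=dict(np.load('last_top.npz'));C=cloud(p)
m=(np.hypot(C[...,0]-.567,C[...,1]+.335)<.03)&(C[...,2]>.09); print('high pts',m.sum())
m=(np.hypot(C[...,0]-.567,C[...,1]+.335)<.012); print(np.round(np.sort(C[m][:,2])*1000))"
```

```text
top 440 195
side 426 278
high pts 273
[46. 53. 55. 58. 58. 60. 62. 65. 67. 67. 69. 70. 70. 70. 71. 71. 71. 73.
 73. 73. 73. 73. 73. 74. 74. 74. 74. 74. 74. 74. 74. 75. 76. 76. 77. 77.
 77. 77. 78. 79. 79. 79. 80. 81.]
```

View pics/a2.png

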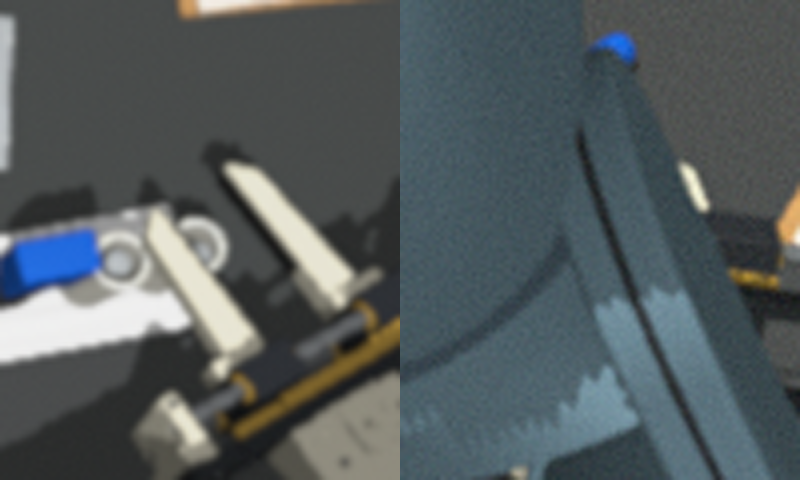

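Bar_a's end shows inside cup0 at (205,250) in the left crop, at about 74 mm height, so it is seated. Next, bar_b.

Call:
jog_arm(
  series=[
    {"rx":0,"ry":0,"rz":0,"x":0,"y":0,"z":0.9,"gripper":0.6},
    {"rx":0,"ry":0,"rz":0,"x":0,"y":0,"z":1,"gripper":0.55},
    {"rx":0,"ry":0,"rz":0,"x":0,"y":0,"z":1,"gripper":0.55},
    {"rx":0,"ry":0,"rz":0,"x":0,"y":0,"z":1,"gripper":0.55},
    {"rx":0,"ry":0,"rz":0,"x":0,"y":0,"z":0.9,"gripper":0.55},
  ],
)

```text
time: 15.3
position: [0.5882, -0.3223, 0.2524]
tool_rot: [[0.183, 0.499, 0.847], [0.102, -0.867, 0.488], [0.978, -0.002, -0.21]]
wrist_force: [1.2, -0.4, -0.6]
opening: 0.456
grasp_force: 0.0
```

Call:
jog_arm(
  series=[
    {"rx":-0.08,"ry":0.69,"rz":-0.34,"x":-0.19,"y":0.61,"z":0,"gripper":0.55},
    {"rx":-0.08,"ry":0.69,"rz":-0.34,"x":-0.19,"y":0.61,"z":0,"gripper":0.55},
    {"rx":-0.08,"ry":0.69,"rz":-0.34,"x":-0.19,"y":0.61,"z":0,"gripper":0.55},
    {"rx":-0.08,"ry":0.69,"rz":-0.34,"x":-0.19,"y":0.61,"z":0,"gripper":0.55},
    {"rx":-0.08,"ry":0.69,"rz":-0.34,"x":-0.19,"y":0.61,"z":0,"gripper":0.55},
  ],
)

```text
time: 15.92
position: [0.5593, -0.2303, 0.2514]
tool_rot: [[0.52, 0.322, 0.791], [0.078, -0.94, 0.331], [0.851, -0.11, -0.514]]
wrist_force: [-0.2, 0.3, -0.2]
opening: 0.45
grasp_force: 0.0
```

Call:
jog_arm(
  series=[
    {"rx":-0.08,"ry":0.69,"rz":-0.34,"x":-0.19,"y":0.61,"z":0,"gripper":0.55},
    {"rx":-0.08,"ry":0.69,"rz":-0.34,"x":-0.19,"y":0.61,"z":0,"gripper":0.55},
    {"rx":-0.08,"ry":0.69,"rz":-0.34,"x":-0.19,"y":0.61,"z":0,"gripper":0.55},
    {"rx":-0.08,"ry":0.69,"rz":-0.34,"x":-0.19,"y":0.61,"z":0,"gripper":0.55},
    {"rx":-0.08,"ry":0.69,"rz":-0.34,"x":-0.19,"y":0.61,"z":0,"gripper":0.55},
  ],
)

```text
time: 16.55
position: [0.5307, -0.1386, 0.2515]
tool_rot: [[0.783, 0.111, 0.611], [-0.004, -0.983, 0.184], [0.621, -0.147, -0.77]]
wrist_force: [-0.1, 0.2, 0.2]
opening: 0.453
grasp_force: 0.0
```

Call:
jog_arm(
  series=[
    {"rx":-0.08,"ry":0.69,"rz":-0.34,"x":-0.19,"y":0.61,"z":0,"gripper":0.55},
    {"rx":-0.08,"ry":0.69,"rz":-0.34,"x":-0.19,"y":0.61,"z":0,"gripper":0.55},
    {"rx":-0.08,"ry":0.69,"rz":-0.34,"x":-0.19,"y":0.61,"z":0,"gripper":0.55},
    {"rx":-0.08,"ry":0.69,"rz":-0.34,"x":-0.19,"y":0.61,"z":-0.5,"gripper":0.55},
    {"rx":-0.08,"ry":0.69,"rz":-0.34,"x":-0.19,"y":0.61,"z":-0.8,"gripper":0.55},
  ],
)

```text
time: 17.18
position: [0.5028, -0.0474, 0.213]
tool_rot: [[0.936, -0.102, 0.336], [-0.132, -0.989, 0.067], [0.326, -0.108, -0.939]]
wrist_force: [0.2, 0.7, -0.7]
opening: 0.453
grasp_force: 0.0
```

Call:
jog_arm(
  series=[
    {"rx":-0.08,"ry":0.69,"rz":-0.34,"x":-0.19,"y":0.61,"z":-0.8,"gripper":0.55},
    {"rx":-0.08,"ry":0.69,"rz":-0.34,"x":-0.19,"y":0.61,"z":-0.8,"gripper":0.55},
    {"rx":-0.08,"ry":0.69,"rz":-0.34,"x":-0.19,"y":0.61,"z":-0.8,"gripper":0.55},
    {"rx":-0.08,"ry":0.69,"rz":-0.34,"x":-0.19,"y":0.61,"z":-0.8,"gripper":0.55},
    {"rx":-0.08,"ry":0.69,"rz":-0.34,"x":-0.19,"y":0.61,"z":-0.8,"gripper":0.55},
  ],
)

```text
time: 17.8
position: [0.4738, 0.0443, 0.0917]
tool_rot: [[0.957, -0.289, 0.001], [-0.289, -0.957, 0.0], [0.001, -0.001, -1.0]]
wrist_force: [1.1, -0.9, 0.1]
opening: 0.454
grasp_force: 0.0
```

```bash
python3 -c "
from go import *
from h import *
a=np.radians(-17.0);R=np.c_[[np.cos(a),np.sin(a),0],[np.sin(a),-np.cos(a),0],[0,0,-1]]
need([.4755,.0439,.0125],R)
p=ctrl.capture('wrist');C=cloud(p);m=(C[...,2]>.03)&(C[...,2]<.045)&(np.hypot(C[...,0]-.459,C[...,1]-.049)<.045)
print(m.sum(),cv2.minAreaRect((C[m][:,:2]*1000).astype(np.float32)))
"
```

```text
q [-0.1421  0.2568  1.8823  0.0004  1.0012  1.7217] pos [0.4738 0.0443 0.0917]
shift/0.03 [ 0.0569 -0.0135 -2.6416] turn/0.1 [-0.0018  0.0129 -0.0348]
1240 ((460.58984375, 49.57708740234375), (13.73526382446289, 64.05021667480469), 73.49942779541016)
```

Call:
jog_arm(
  series=[
    {"rx":0,"ry":0,"rz":-0.04,"x":0.07,"y":0,"z":-0.9,"gripper":0.55},
    {"rx":0,"ry":0,"rz":0,"x":0,"y":0,"z":-0.9,"gripper":0.55},
    {"rx":0,"ry":0,"rz":0,"x":0,"y":0,"z":-0.8,"gripper":0.55},
    {"rx":0,"ry":0,"rz":0,"x":0,"y":0,"z":0,"gripper":0.55},
    {"rx":0,"ry":0,"rz":0,"x":0,"y":0,"z":0,"gripper":1},
  ],
)

```text
time: 18.48
position: [0.4769, 0.0433, 0.0152]
tool_rot: [[0.956, -0.292, 0.005], [-0.292, -0.956, 0.001], [0.004, -0.002, -1.0]]
wrist_force: [-0.6, 0.1, -0.1]
opening: 0.383
grasp_force: 0.0
```

Call:
jog_arm(
  series=[
    {"rx":0,"ry":0,"rz":0,"x":0,"y":0,"z":0,"gripper":1},
    {"rx":0,"ry":0,"rz":0,"x":0,"y":0,"z":0,"gripper":1},
    {"rx":0,"ry":0,"rz":0,"x":0,"y":0,"z":0.3,"gripper":1},
    {"rx":0,"ry":0,"rz":0,"x":0,"y":0,"z":0.8,"gripper":1},
    {"rx":0,"ry":0,"rz":0,"x":0,"y":0,"z":1,"gripper":1},
  ],
)

```text
time: 19.1
position: [0.4757, 0.0436, 0.0779]
tool_rot: [[0.956, -0.292, 0.002], [-0.292, -0.956, 0.001], [0.002, -0.001, -1.0]]
wrist_force: [0.0, 0.0, -0.8]
opening: 0.14
grasp_force: 30.0
```

```bash
cat > t3.py <<'E'
from go import *
from scipy.spatial.transform import Slerp
s=ctrl.read_state()
c=np.array([.5327,-.1545])
for az in (4,8,12):
    R=tool(az,12,1); T=np.array([np.cos(np.radians(az)),np.sin(np.radians(az))]); pos=np.r_[c+.0245*T,.20]
    print(az);need(pos,R); q=np.array(s['q']);R0=np.array(s['tool_rot']);p0=s['position']+[0,0,.12]
    sl=Slerp([0,1],Ro.from_matrix([R0,R])); m=0;q3=0;q5=9
    q,e=ik(p0,R0,q)
    for t in np.linspace(0,1,26)[1:]:
        qn,e=ik(p0+(pos-p0)*t,sl(t).as_matrix(),q); m=max(m,np.abs(qn-q).max());q=qn;q3=max(q3,q[2]);q5=min(q5,q[4])
    print('maxstep',m,'q3',q3,'q5',q5,q,e,'low',ik(np.r_[pos[:2],.1066],R,q))
E
python3 t3.py
```

```text
4
q [-0.1435  0.2784  1.8942  0.0012  0.967   1.7227] pos [0.4757 0.0436 0.0779]
shift/0.03 [ 2.7139 -6.5468  4.0694] turn/0.1 [ -1.5532 -13.5727   3.0658]
maxstep 0.23547294860361168 q3 2.5235661553842625 q5 0.5134956435812537 [-1.1515  0.4295  2.517   1.8747  1.2986 -1.3806] 1.2411348932374911e-12 low (array([-1.1515,  0.8087,  2.5181,  1.9512,  1.4276, -1.7465]), np.float64(7.484025246178708e-10))
8
q [-0.1435  0.2784  1.8942  0.0012  0.967   1.7227] pos [0.4757 0.0436 0.0779]
shift/0.03 [ 2.7079 -6.4901  4.0694] turn/0.1 [ -1.0807 -13.6462   3.6514]
maxstep 0.21590105735921516 q3 2.487794083947422 q5 0.5690046558205443 [-1.1786  0.4351  2.4731  1.7685  1.309  -1.3369] 5.179986732185836e-13 low (array([-1.1786,  0.7872,  2.4741,  1.846 ,  1.3926, -1.6885]), np.float64(8.400926675252367e-12))
12
q [-0.1435  0.2784  1.8942  0.0012  0.967   1.7227] pos [0.4757 0.0436 0.0779]
shift/0.03 [ 2.698  -6.434   4.0694] turn/0.1 [ -0.6052 -13.7081   4.2363]
maxstep 0.20244661987840964 q3 2.4505590938505177 q5 0.6202820517570288 [-1.1962  0.4437  2.4256  1.673   1.3248 -1.2937] 1.1499808850670392e-13 low (array([-1.1962,  0.7703,  2.4265,  1.7472,  1.3707, -1.6264]), np.float64(7.643781807069934e-15))
```

Call:
jog_arm(
  series=[
    {"rx":-0.04,"ry":-0.55,"rz":0.15,"x":0.11,"y":-0.26,"z":1,"gripper":1},
    {"rx":-0.04,"ry":-0.55,"rz":0.15,"x":0.11,"y":-0.26,"z":1,"gripper":1},
    {"rx":-0.04,"ry":-0.55,"rz":0.15,"x":0.11,"y":-0.26,"z":1,"gripper":1},
    {"rx":-0.04,"ry":-0.55,"rz":0.15,"x":0.11,"y":-0.26,"z":1,"gripper":1},
    {"rx":-0.04,"ry":-0.55,"rz":0.15,"x":0.11,"y":-0.26,"z":1,"gripper":1},
  ],
)

```text
time: 19.73
position: [0.4925, 0.0044, 0.2288]
tool_rot: [[0.937, -0.211, 0.277], [-0.217, -0.976, -0.009], [0.273, -0.052, -0.961]]
wrist_force: [-0.1, -0.0, -1.3]
opening: 0.142
grasp_force: 30.0
```

Call:
jog_arm(
  series=[
    {"rx":-0.04,"ry":-0.55,"rz":0.15,"x":0.11,"y":-0.26,"z":0,"gripper":1},
    {"rx":-0.04,"ry":-0.55,"rz":0.15,"x":0.11,"y":-0.26,"z":0,"gripper":1},
    {"rx":-0.04,"ry":-0.55,"rz":0.15,"x":0.11,"y":-0.26,"z":0,"gripper":1},
    {"rx":-0.04,"ry":-0.55,"rz":0.15,"x":0.11,"y":-0.26,"z":0,"gripper":1},
    {"rx":-0.04,"ry":-0.55,"rz":0.15,"x":0.11,"y":-0.26,"z":0,"gripper":1},
  ],
)

```text
time: 20.35
position: [0.509, -0.0345, 0.2277]
tool_rot: [[0.841, -0.118, 0.528], [-0.141, -0.99, 0.003], [0.522, -0.077, -0.849]]
wrist_force: [-1.0, -0.2, 0.8]
opening: 0.141
grasp_force: 30.0
```

Call:
jog_arm(
  series=[
    {"rx":-0.04,"ry":-0.55,"rz":0.15,"x":0.11,"y":-0.26,"z":0,"gripper":1},
    {"rx":-0.04,"ry":-0.55,"rz":0.15,"x":0.11,"y":-0.26,"z":0,"gripper":1},
    {"rx":-0.04,"ry":-0.55,"rz":0.15,"x":0.11,"y":-0.26,"z":0,"gripper":1},
    {"rx":-0.04,"ry":-0.55,"rz":0.15,"x":0.11,"y":-0.26,"z":0,"gripper":1},
    {"rx":-0.04,"ry":-0.55,"rz":0.15,"x":0.11,"y":-0.26,"z":0,"gripper":1},
  ],
)

```text
time: 20.98
position: [0.5258, -0.0734, 0.2279]
tool_rot: [[0.675, -0.022, 0.738], [-0.071, -0.997, 0.036], [0.735, -0.076, -0.674]]
wrist_force: [0.2, 1.0, -1.6]
opening: 0.14
grasp_force: 30.0
```

Call:
jog_arm(
  series=[
    {"rx":-0.04,"ry":-0.55,"rz":0.15,"x":0.11,"y":-0.26,"z":0,"gripper":1},
    {"rx":-0.04,"ry":-0.55,"rz":0.15,"x":0.11,"y":-0.26,"z":0,"gripper":1},
    {"rx":-0.04,"ry":-0.55,"rz":0.15,"x":0.11,"y":-0.26,"z":0,"gripper":1},
    {"rx":-0.04,"ry":-0.55,"rz":0.15,"x":0.11,"y":-0.26,"z":0,"gripper":1},
    {"rx":-0.04,"ry":-0.55,"rz":0.15,"x":0.11,"y":-0.26,"z":0,"gripper":1},
  ],
)

```text
time: 21.6
position: [0.5424, -0.1128, 0.228]
tool_rot: [[0.453, 0.071, 0.889], [-0.011, -0.996, 0.085], [0.892, -0.049, -0.45]]
wrist_force: [-0.5, 0.6, -0.7]
opening: 0.139
grasp_force: 30.0
```

Call:
jog_arm(
  series=[
    {"rx":-0.04,"ry":-0.55,"rz":0.15,"x":0.11,"y":-0.26,"z":0,"gripper":1},
    {"rx":-0.04,"ry":-0.55,"rz":0.15,"x":0.11,"y":-0.26,"z":0,"gripper":1},
    {"rx":-0.04,"ry":-0.55,"rz":0.15,"x":0.11,"y":-0.26,"z":0,"gripper":1},
    {"rx":-0.04,"ry":-0.55,"rz":0.15,"x":0.11,"y":-0.26,"z":0,"gripper":1},
    {"rx":-0.04,"ry":-0.55,"rz":0.15,"x":0.11,"y":-0.26,"z":0,"gripper":1},
  ],
)

```text
time: 22.22
position: [0.559, -0.1521, 0.2278]
tool_rot: [[0.193, 0.152, 0.969], [0.032, -0.988, 0.149], [0.981, 0.002, -0.196]]
wrist_force: [0.2, 0.0, -0.6]
opening: 0.142
grasp_force: 30.0
```

```bash
python3 -c "
from go import *
need([.557,-.1511,.1616],tool(8,12,1))"
```

```text
q [-1.1856  0.3587  2.4542  1.7275  1.3098 -1.2419] pos [ 0.559  -0.1521  0.2278]
shift/0.03 [-0.0665  0.0345 -2.206 ] turn/0.1 [ 0.003   0.1273 -0.1343]
```

Call:
jog_arm(
  series=[
    {"rx":0,"ry":0.13,"rz":-0.13,"x":-0.11,"y":0.03,"z":-0.8,"gripper":1},
    {"rx":0,"ry":0,"rz":0,"x":0,"y":0,"z":-0.8,"gripper":1},
    {"rx":0,"ry":0,"rz":0,"x":0,"y":0,"z":-0.5,"gripper":1},
    {"rx":0,"ry":0,"rz":0,"x":0,"y":0,"z":0,"gripper":1},
    {"rx":0,"ry":0,"rz":0,"x":0,"y":0,"z":0,"gripper":1},
  ],
)

```text
time: 22.85
position: [0.5557, -0.1507, 0.1649]
tool_rot: [[0.208, 0.14, 0.968], [0.028, -0.99, 0.137], [0.978, -0.001, -0.21]]
wrist_force: [0.6, -0.0, -1.4]
opening: 0.14
grasp_force: 30.0
```

```bash
python3 look.py b1 .533 -.155 .12; python3 -c "
from go import *
need([.5557,-.1513,.1066],tool(8,12,1))
from h import *
s=ctrl.read_state();R=np.array(s['tool_rot']);g=s['position']-.0148*R[:,2]
print('pred top',g+.0145*R[:,0],'bottom',g-.0495*R[:,0])
for n in ('top','side'):
    C=cloud(dict(np.load(f'last_{n}.npz')))
    m=(np.hypot(C[...,0]-.533,C[...,1]+.155)<.022)&(C[...,2]>.07)&(C[...,2]<.085)
    print(m.sum(),cv2.minAreaRect((C[m][:,:2]*1000).astype(np.float32)))
"
```

```text
top 355 209
side 329 229
q [-1.1872  0.5711  2.4944  1.7978  1.3419 -1.4947] pos [ 0.5557 -0.1507  0.1652]
shift/0.03 [-0.0001 -0.0196 -1.952 ] turn/0.1 [-0.0006 -0.0171 -0.0035]
pred top [ 0.5444 -0.1523  0.1824] bottom [ 0.5311 -0.1542  0.1199]
25 ((531.1876220703125, -153.21737670898438), (27.244094848632812, 18.243484497070312), 85.26627349853516)
50 ((521.8756103515625, -159.06224060058594), (8.3063383102417, 21.68454933166504), 23.292577743530273)
```

View pics/b1.png

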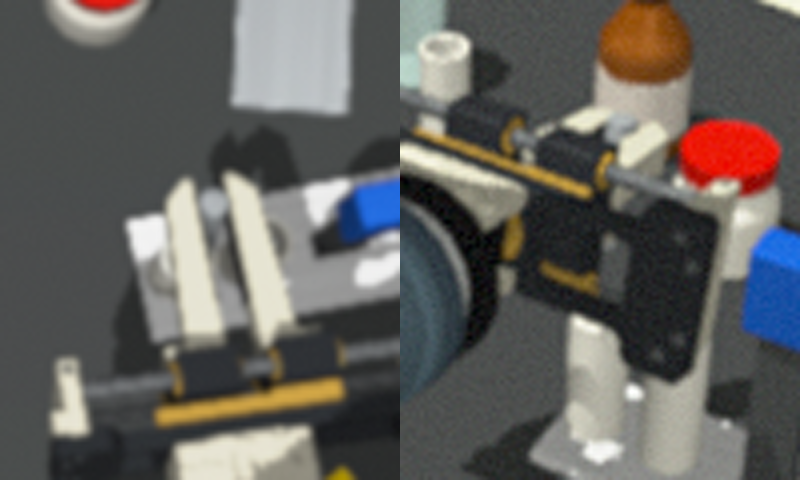

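The bar is held upright, with its top at (213,203) in the left crop, above cup3, and the pose agrees with the prediction. Lowering and releasing.

Call:
jog_arm(
  series=[
    {"rx":0,"ry":0,"rz":0,"x":0,"y":-0.02,"z":-0.65,"gripper":1},
    {"rx":0,"ry":0,"rz":0,"x":0,"y":0,"z":-0.65,"gripper":1},
    {"rx":0,"ry":0,"rz":0,"x":0,"y":0,"z":-0.6,"gripper":1},
    {"rx":0,"ry":0,"rz":0,"x":0,"y":0,"z":0,"gripper":1},
    {"rx":0,"ry":0,"rz":0,"x":0,"y":0,"z":0,"gripper":1},
  ],
)

```text
time: 23.58
position: [0.5557, -0.1512, 0.1082]
tool_rot: [[0.208, 0.139, 0.968], [0.028, -0.99, 0.137], [0.978, -0.001, -0.21]]
wrist_force: [-1.0, 0.8, -0.8]
opening: 0.137
grasp_force: 30.0
```

Call:
jog_arm(
  series=[
    {"rx":0,"ry":0,"rz":0,"x":0,"y":0,"z":0,"gripper":0.6},
    {"rx":0,"ry":0,"rz":0,"x":0,"y":0,"z":0,"gripper":0.6},
    {"rx":0,"ry":0,"rz":0,"x":0,"y":0,"z":0,"gripper":0.6},
    {"rx":0,"ry":0,"rz":0,"x":0,"y":0,"z":0,"gripper":0.6},
    {"rx":0,"ry":0,"rz":0,"x":0,"y":0,"z":0,"gripper":0.6},
  ],
)

```text
time: 24.2
position: [0.5556, -0.1512, 0.1074]
tool_rot: [[0.208, 0.139, 0.968], [0.027, -0.99, 0.137], [0.978, -0.002, -0.21]]
wrist_force: [0.7, -0.4, -0.2]
opening: 0.4
grasp_force: 0.0
```

Call:
jog_arm(
  series=[
    {"rx":0,"ry":0,"rz":0,"x":0,"y":0,"z":0.6,"gripper":0.6},
    {"rx":0,"ry":0,"rz":0,"x":0,"y":0,"z":1,"gripper":0.6},
    {"rx":0,"ry":0,"rz":0,"x":0,"y":0,"z":1,"gripper":0.6},
    {"rx":0,"ry":0,"rz":0,"x":0,"y":0,"z":1,"gripper":0.6},
    {"rx":0,"ry":0,"rz":0,"x":0,"y":0,"z":1,"gripper":0.6},
  ],
)

```text
time: 24.82
position: [0.5554, -0.1508, 0.2462]
tool_rot: [[0.209, 0.139, 0.968], [0.027, -0.99, 0.137], [0.978, -0.003, -0.211]]
wrist_force: [0.8, 0.2, 0.0]
opening: 0.402
grasp_force: 0.0
```

Run:
```python
from go import *
from h import *
from scipy.spatial.transform import Slerp
p=ctrl.capture('top');C=cloud(p)
for c in((.567,-.335),(.5327,-.1545),(.5594,-.2962),(.5402,-.1935)):
    m=np.hypot(C[...,0]-c[0],C[...,1]-c[1])<.007; print(c,np.round(np.sort(C[m][:,2])*1000)[::3])
    m=(np.hypot(C[...,0]-c[0],C[...,1]-c[1])<.022)&(C[...,2]>.07)&(C[...,2]<.085)
    print(m.sum(),cv2.minAreaRect((C[m][:,:2]*1000).astype(np.float32)))
m=(np.hypot(C[...,0]-.55,C[...,1]+.245)<.05)&(C[...,2]>.14)&(C[...,2]<.16)
print('handle',m.sum(),cv2.minAreaRect((C[m][:,:2]*1000).astype(np.float32)))
a=p['color'][150:270,320:460];cv2.imwrite('pics/c1.png',cv2.resize(a,None,fx=4,fy=4,interpolation=2))
s=ctrl.read_state();print(s['q'],s['position'])
# options: tool down over the handle, closing along carrier x (az 10.8)
for yaz in(10.8,190.8):
    a=np.radians(yaz);y=np.array([np.cos(a),np.sin(a),0]);z=np.array([0,0,-1.]);R=np.c_[np.cross(y,z),y,z]
    pos=np.array([.5497,-.245,.25]);R0=np.array(s['tool_rot']);sl=Slerp([0,1],Ro.from_matrix([R0,R]));q=np.array(s['q'])
    print(yaz,'rotvec/.1',Ro.from_matrix(R@R0.T).as_rotvec()/.1)
    for t in np.linspace(0,1,11):
        q,e=ik(s['position']+(pos-s['position'])*t,sl(t).as_matrix(),q); print(q,round(e,4))
    # then place: yaw by -91.9 / +88.1
    for dy in(-91.9,88.1):
        Rp=Ro.from_euler('z',dy,degrees=True).as_matrix()@R; best=min((ik([.5037,.3235,.25],Rp,np.r_[.4,q[1:5],w]) for w in(-2,0,2)),key=lambda r:r[1]); print('place',dy,best)
```

```text
(0.567, -0.335) [60. 65. 71. 73. 73. 73. 74. 74. 75.]
122 ((566.8025512695312, -334.4575500488281), (28.5665340423584, 27.544675827026367), 79.10498809814453)
(0.5327, -0.1545) []
20 ((536.8619384765625, -151.33676147460938), (16.876449584960938, 28.29922103881836), 31.965177536010742)
(0.5594, -0.2962) [63. 69. 71. 72. 72. 73. 73. 74. 74. 74. 75. 75. 76.]
109 ((559.7036743164062, -296.2859191894531), (26.108997344970703, 28.75020408630371), 84.65288543701172)
(0.5402, -0.1935) [51. 58. 63. 69. 71. 71. 72. 73. 73. 73. 74. 74. 74. 74. 75.]
107 ((539.9602661132812, -192.5640869140625), (27.86556053161621, 27.574321746826172), 88.50003814697266)
handle 249 ((550.0910034179688, -244.13583374023438), (21.977054595947266, 39.70713806152344), 10.293067932128906)
[-1.1877  0.2622  2.4495  1.7045  1.2807 -1.1362] [ 0.5558 -0.1508  0.2497]
10.8 rotvec/.1 [-12.1895   8.7325  13.3826]
[-1.1826  0.2567  2.4449  1.7061  1.2772 -1.1259] 0.0
[-1.1867  0.2001  2.3107  1.4872  1.2356 -1.0113] 0.0
[-1.1616  0.1751  2.1733  1.2907  1.2256 -0.9195] 0.0
[-1.1177  0.1703  2.037   1.1091  1.2347 -0.8477] 0.
[... 749 characters left out ...]
-1.0166 -0.013   2.3856  1.6687  0.8427 -0.5077] 0.0
[-0.9032 -0.0814  2.3016  1.4637  0.6273 -0.0702] 0.0
[-0.7958 -0.098   2.1938  1.0487  0.5023  0.5361] 0.0
[-0.7093 -0.074   2.0703  0.5632  0.5313  1.182 ] 0.0
[-0.6487 -0.0214  1.9364  0.2537  0.6747  1.6304] 0.0
[-0.6122  0.0511  1.7957  0.1028  0.8617  1.906 ] 0.0
[-0.5956  0.1374  1.6505  0.0338  1.0596  2.0909] 0.0
[-0.5945  0.2334  1.5025  0.0056  1.2576  2.2308] 0.0
[-0.605   0.3364  1.3531  0.      1.4522  2.3481] 0.0
place -91.9 (array([ 0.3842,  0.3304,  1.3615,  0.    ,  1.4497, -1.3419]), np.float64(1.1102230246251565e-15))
place 88.1 (array([0.3842, 0.3304, 1.3615, 0.    , 1.4497, 1.7997]), np.float64(2.220446049250313e-15))
```

View pics/c1.png

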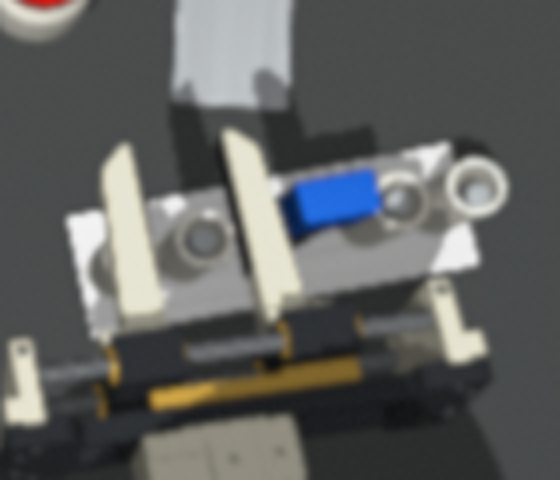

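Call:
jog_arm(
  series=[
    {"rx":-0.81,"ry":0.58,"rz":0.89,"x":-0.01,"y":-0.21,"z":0.5,"gripper":0.4},
    {"rx":-0.81,"ry":0.58,"rz":0.89,"x":-0.01,"y":-0.21,"z":0.5,"gripper":0.4},
    {"rx":-0.81,"ry":0.58,"rz":0.89,"x":-0.01,"y":-0.21,"z":0,"gripper":0.4},
    {"rx":-0.81,"ry":0.58,"rz":0.89,"x":-0.01,"y":-0.21,"z":0,"gripper":0.4},
    {"rx":-0.81,"ry":0.58,"rz":0.89,"x":-0.01,"y":-0.21,"z":0,"gripper":0.4},
  ],
)

```text
time: 25.5
position: [0.5536, -0.1828, 0.2746]
tool_rot: [[0.346, 0.588, 0.732], [0.527, -0.767, 0.367], [0.776, 0.259, -0.575]]
wrist_force: [-1.2, -0.4, 0.3]
opening: 0.6
grasp_force: 0.0
```

Call:
jog_arm(
  series=[
    {"rx":-0.81,"ry":0.58,"rz":0.89,"x":-0.01,"y":-0.21,"z":0,"gripper":0.4},
    {"rx":-0.81,"ry":0.58,"rz":0.89,"x":-0.01,"y":-0.21,"z":0,"gripper":0.4},
    {"rx":-0.81,"ry":0.58,"rz":0.89,"x":-0.01,"y":-0.21,"z":0,"gripper":0.4},
    {"rx":-0.81,"ry":0.58,"rz":0.89,"x":-0.01,"y":-0.21,"z":0,"gripper":0.4},
    {"rx":-0.81,"ry":0.58,"rz":0.89,"x":-0.01,"y":-0.21,"z":0,"gripper":0.4},
  ],
)

```text
time: 26.12
position: [0.5521, -0.2142, 0.2742]
tool_rot: [[0.192, 0.915, 0.354], [0.898, -0.31, 0.313], [0.396, 0.258, -0.881]]
wrist_force: [0.1, 0.0, -0.6]
opening: 0.597
grasp_force: 0.0
```

Call:
jog_arm(
  series=[
    {"rx":-0.81,"ry":0.58,"rz":0.89,"x":-0.01,"y":-0.21,"z":0,"gripper":0.4},
    {"rx":-0.81,"ry":0.58,"rz":0.89,"x":-0.01,"y":-0.21,"z":0,"gripper":0.4},
    {"rx":-0.81,"ry":0.58,"rz":0.89,"x":-0.01,"y":-0.21,"z":0,"gripper":0.4},
    {"rx":-0.81,"ry":0.58,"rz":0.89,"x":-0.01,"y":-0.21,"z":0,"gripper":0.4},
    {"rx":-0.81,"ry":0.58,"rz":0.89,"x":-0.01,"y":-0.21,"z":0,"gripper":0.4},
  ],
)

```text
time: 26.75
position: [0.5507, -0.2456, 0.274]
tool_rot: [[-0.185, 0.983, -0.001], [0.983, 0.185, 0.0], [0.0, -0.001, -1.0]]
wrist_force: [-0.3, 0.3, -0.1]
opening: 0.602
grasp_force: 0.0
```

```bash
cat > t4.py <<'E'
from go import *
from h import *
a=np.radians(10.6);y=np.array([np.cos(a),np.sin(a),0]);z=np.array([0,0,-1.]);R=np.c_[np.cross(y,z),y,z]
need([.5497,-.2447,.115],R)
for n in('wrist','top','side'):
    p=ctrl.capture(n);C=cloud(p)
    for c in((.567,-.335),(.5327,-.1545)):
        m=np.hypot(C[...,0]-c[0],C[...,1]-c[1])<.006; print(n,c,np.round(np.sort(C[m][:,2])*1000)[::max(1,m.sum()//10)])
    m=(np.hypot(C[...,0]-.55,C[...,1]+.245)<.03)&(C[...,2]>.145)&(C[...,2]<.157)
    print('handle',m.sum(),cv2.minAreaRect((C[m][:,:2]*1000).astype(np.float32)) if m.sum() else '')
    if n=='wrist':cv2.imwrite('pics/w2.png',p['color'])
E
python3 t4.py
```

```text
q [-0.604   0.3275  1.3061 -0.0006  1.5092 -0.7896] pos [ 0.5507 -0.2456  0.274 ]
shift/0.03 [-0.0322  0.0314 -5.3004] turn/0.1 [-0.0021 -0.0139 -0.0067]
wrist (0.567, -0.335) [53. 63. 66. 69. 71. 72. 73. 74. 74. 74. 74. 75.]
wrist (0.5327, -0.1545) [ 8. 10. 47. 73. 74. 74. 74. 74. 74. 74. 75.]
handle 842 ((550.4303588867188, -245.81900024414062), (21.582504272460938, 39.73478698730469), 11.03896713256836)
top (0.567, -0.335) []
top (0.5327, -0.1545) [ 13. 606. 623. 635. 650. 663. 672. 681. 688. 689. 690.]
handle 19 ((554.383056640625, -226.6366424560547), (5.462579727172852, 13.488926887512207), 56.13493728637695)
side (0.567, -0.335) [73. 73. 74. 74. 74. 75. 75. 75. 75. 75. 75. 76. 76. 76.]
side (0.5327, -0.1545) [73. 74. 74. 74. 74. 74. 75. 75. 75. 75. 75. 75. 75. 76.]
handle 248 ((548.6983032226562, -246.0470733642578), (22.205196380615234, 39.38534164428711), 10.37900161743164)
```

View pics/w2.png

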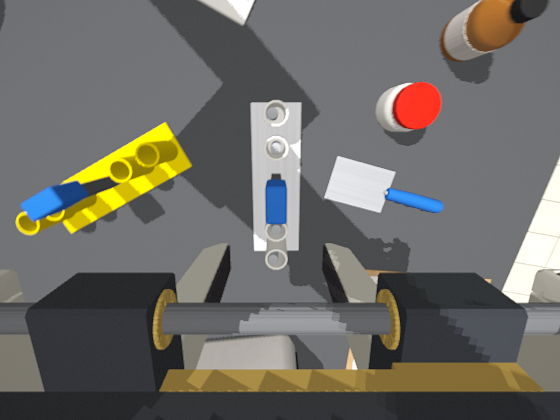

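Both outer cups show bar ends at about 74 mm in two views, and the carrier sits centred under the gripper with its handle at (276,202). Gripping the handle.

Call:
jog_arm(
  series=[
    {"rx":0,"ry":-0.01,"rz":0,"x":-0.03,"y":0.03,"z":-1,"gripper":0.4},
    {"rx":0,"ry":0,"rz":0,"x":0,"y":0,"z":-1,"gripper":0.4},
    {"rx":0,"ry":0,"rz":0,"x":0,"y":0,"z":-1,"gripper":0.4},
    {"rx":0,"ry":0,"rz":0,"x":0,"y":0,"z":-1,"gripper":0.4},
    {"rx":0,"ry":0,"rz":0,"x":0,"y":0,"z":-0.8,"gripper":0.4},
  ],
)

```text
time: 27.52
position: [0.5488, -0.2446, 0.1293]
tool_rot: [[-0.177, 0.984, 0.003], [0.984, 0.177, 0.004], [0.004, 0.004, -1.0]]
wrist_force: [-0.3, 0.1, 0.2]
opening: 0.599
grasp_force: 0.0
```

Call:
jog_arm(
  series=[
    {"rx":0,"ry":0,"rz":0,"x":0,"y":0,"z":-0.5,"gripper":0.4},
    {"rx":0,"ry":0,"rz":0,"x":0,"y":0,"z":0,"gripper":0.4},
    {"rx":0,"ry":0,"rz":0,"x":0,"y":0,"z":0,"gripper":0.75},
    {"rx":0,"ry":0,"rz":0,"x":0,"y":0,"z":0,"gripper":0.8},
    {"rx":0,"ry":0,"rz":0,"x":0,"y":0,"z":0,"gripper":1},
  ],
  grip_force=50,
)

```text
time: 28.15
position: [0.5506, -0.245, 0.1172]
tool_rot: [[-0.181, 0.984, 0.005], [0.984, 0.181, 0.0], [-0.001, 0.005, -1.0]]
wrist_force: [0.4, 0.0, -0.3]
opening: 0.325
grasp_force: 0.0
```

Call:
jog_arm(
  series=[
    {"rx":0,"ry":0,"rz":0,"x":0,"y":0,"z":0,"gripper":1},
    {"rx":0,"ry":0,"rz":0,"x":0,"y":0,"z":0,"gripper":1},
    {"rx":0,"ry":0,"rz":0,"x":0,"y":0,"z":0.2,"gripper":1},
    {"rx":0,"ry":0,"rz":0,"x":0,"y":0,"z":0.4,"gripper":1},
    {"rx":0,"ry":0,"rz":0,"x":0,"y":0,"z":0.4,"gripper":1},
  ],
)

```text
time: 28.78
position: [0.5499, -0.2446, 0.1466]
tool_rot: [[-0.181, 0.984, 0.003], [0.984, 0.181, 0.002], [0.001, 0.003, -1.0]]
wrist_force: [-0.1, -0.5, -7.5]
opening: 0.233
grasp_force: 50.0
```

Call:
jog_arm(
  series=[
    {"rx":0,"ry":0,"rz":0,"x":0,"y":0,"z":0.8,"gripper":1},
    {"rx":0,"ry":0,"rz":0,"x":0,"y":0,"z":0.9,"gripper":1},
    {"rx":0,"ry":0,"rz":0,"x":0,"y":0,"z":0.9,"gripper":1},
    {"rx":0,"ry":0,"rz":0,"x":0,"y":0,"z":0.7,"gripper":1},
    {"rx":0,"ry":0,"rz":0.28,"x":-0.03,"y":0.34,"z":0.3,"gripper":1},
  ],
)

```text
time: 29.4
position: [0.5498, -0.2352, 0.2563]
tool_rot: [[-0.209, 0.978, 0.006], [0.978, 0.209, -0.001], [-0.002, 0.006, -1.0]]
wrist_force: [0.6, 0.0, -6.8]
opening: 0.233
grasp_force: 50.0
```

Call:
jog_arm(
  series=[
    {"rx":0,"ry":0,"rz":0.49,"x":-0.05,"y":0.6,"z":0,"gripper":1},
    {"rx":0,"ry":0,"rz":0.69,"x":-0.07,"y":0.85,"z":0,"gripper":1},
    {"rx":0,"ry":0,"rz":0.69,"x":-0.07,"y":0.85,"z":0,"gripper":1},
    {"rx":0,"ry":0,"rz":0.69,"x":-0.07,"y":0.85,"z":0,"gripper":1},
    {"rx":0,"ry":0,"rz":0.69,"x":-0.07,"y":0.85,"z":0,"gripper":1},
  ],
)

```text
time: 30.02
position: [0.5382, -0.1115, 0.2533]
tool_rot: [[-0.515, 0.857, 0.001], [0.857, 0.515, 0.004], [0.002, 0.003, -1.0]]
wrist_force: [0.8, -0.6, -7.0]
opening: 0.233
grasp_force: 50.0
```

Call:
jog_arm(
  series=[
    {"rx":0,"ry":0,"rz":0.69,"x":-0.07,"y":0.85,"z":0,"gripper":1},
    {"rx":0,"ry":0,"rz":0.69,"x":-0.07,"y":0.85,"z":0,"gripper":1},
    {"rx":0,"ry":0,"rz":0.69,"x":-0.07,"y":0.85,"z":0,"gripper":1},
    {"rx":0,"ry":0,"rz":0.69,"x":-0.07,"y":0.85,"z":0,"gripper":1},
    {"rx":0,"ry":0,"rz":0.69,"x":-0.07,"y":0.85,"z":0,"gripper":1},
  ],
)

```text
time: 30.65
position: [0.5272, 0.0157, 0.2534]
tool_rot: [[-0.774, 0.633, 0.0], [0.633, 0.774, 0.004], [0.002, 0.004, -1.0]]
wrist_force: [0.1, -0.0, -7.6]
opening: 0.233
grasp_force: 50.0
```

Call:
jog_arm(
  series=[
    {"rx":0,"ry":0,"rz":0.69,"x":-0.07,"y":0.85,"z":0,"gripper":1},
    {"rx":0,"ry":0,"rz":0.69,"x":-0.07,"y":0.85,"z":0,"gripper":1},
    {"rx":0,"ry":0,"rz":0.69,"x":-0.07,"y":0.85,"z":0,"gripper":1},
    {"rx":0,"ry":0,"rz":0.69,"x":-0.07,"y":0.85,"z":0,"gripper":1},
    {"rx":0,"ry":0,"rz":0.69,"x":-0.07,"y":0.85,"z":0,"gripper":1},
  ],
)

```text
time: 31.28
position: [0.5163, 0.1428, 0.2533]
tool_rot: [[-0.943, 0.333, -0.001], [0.333, 0.943, 0.004], [0.002, 0.004, -1.0]]
wrist_force: [0.6, -0.7, -6.3]
opening: 0.232
grasp_force: 50.0
```

Call:
jog_arm(
  series=[
    {"rx":0,"ry":0,"rz":0.69,"x":-0.07,"y":0.85,"z":0,"gripper":1},
    {"rx":0,"ry":0,"rz":0.69,"x":-0.07,"y":0.85,"z":0,"gripper":1},
    {"rx":0,"ry":0,"rz":0.69,"x":-0.07,"y":0.85,"z":0,"gripper":1},
    {"rx":0,"ry":0,"rz":0.69,"x":-0.07,"y":0.85,"z":0,"gripper":1},
    {"rx":0,"ry":0,"rz":0.69,"x":-0.07,"y":0.85,"z":0,"gripper":1},
  ],
)

```text
time: 31.9
position: [0.5055, 0.2699, 0.2533]
tool_rot: [[-1.0, -0.005, -0.003], [-0.005, 1.0, 0.004], [0.003, 0.004, -1.0]]
wrist_force: [-0.1, 0.1, -6.8]
opening: 0.229
grasp_force: 50.0
```

Call:
jog_arm(
  series=[
    {"rx":0,"ry":0,"rz":0.69,"x":-0.07,"y":0.85,"z":0,"gripper":1},
    {"rx":0,"ry":0,"rz":0.49,"x":-0.05,"y":0.6,"z":0,"gripper":1},
    {"rx":0,"ry":0,"rz":0.28,"x":-0.03,"y":0.34,"z":0,"gripper":1},
    {"rx":0,"ry":0,"rz":0,"x":0,"y":0,"z":0,"gripper":1},
    {"rx":0,"ry":0,"rz":0,"x":0,"y":0,"z":0,"gripper":1},
  ],
)

```text
time: 32.52
position: [0.5034, 0.3209, 0.2542]
tool_rot: [[-0.99, -0.144, -0.001], [-0.144, 0.99, 0.003], [0.0, 0.003, -1.0]]
wrist_force: [0.7, -0.3, -7.5]
opening: 0.23
grasp_force: 50.0
```

```bash
cat > t5.py <<'E'
from go import *
from h import *
a=np.radians(98.9);y=np.array([np.cos(a),np.sin(a),0]);z=np.array([0,0,-1.]);R=np.c_[np.cross(y,z),y,z]
need([.5037,.3235,.25],R); s=ctrl.read_state(); x0,y0,z0=s['position'];print('tcp z',z0,'wf',s['wrist_force'])
zb=z0-.1165
for n in('top','side','wrist'):
    p=ctrl.capture(n);C=cloud(p)
    # cup rims row & frame, both relative in the same camera
    near=np.hypot(C[...,0]-x0,C[...,1]-y0)<.125
    m=(near&(abs(C[...,2]-zb-.078)<.006)).astype(np.uint8); k,l,st,c=cv2.connectedComponentsWithStats(m)
    for i in range(1,k):
        if st[i,4]>40: P=C[l==i];r=cv2.minAreaRect((P[:,:2]*1000).astype(np.float32));print(n,'rim',np.round(r[0],1),np.round(r[1],1),'z',round(float(np.median(P[:,2])),4),st[i,4])
    m=(abs(C[...,0]-.504)<.16)&(abs(C[...,1]-.323)<.1)&(C[...,2]>.077)&(C[...,2]<.085)
    r=cv2.minAreaRect((C[m][:,:2]*1000).astype(np.float32));print(n,'frame',np.round(r[0],1),np.round(r[1],1),round(r[2],2),m.sum())
    m=near&(C[...,2]>zb-.004)&(C[...,2]<zb+.012)
    if m.sum()>50: r=cv2.minAreaRect((C[m][:,:2]*1000).astype(np.float32));print(n,'plate',np.round(r[0],1),np.round(r[1],1),round(r[2],2),m.sum())
    cv2.imwrite(f'pics/d_{n}.png',p['color'])
E
python3 t5.py
```

```text
q [ 0.3787  0.3232  1.3594  0.0035  1.4586 -1.3367] pos [0.5034 0.3209 0.2542]
shift/0.03 [ 0.0099  0.087  -0.1412] turn/0.1 [-0.0332 -0.0096  0.112 ]
tcp z 0.25423714808725456 wf [ 0.6992 -0.318  -7.5312]
top rim [597.4 335.4] [22.5 28.9] z 0.2131 102
top rim [451.8 313.3] [27.9 28.4] z 0.2142 104
top rim [411.9 307.4] [28.9 28.4] z 0.2134 142
top frame [504.2 322.3] [248.   96.3] 7.93 711
top plate [503.3 321.5] [220.   72.1] 8.2 2004
side rim [592.7 333.1] [31.2 27.2] z 0.2137 64
side rim [554.  326.8] [29.6 28.3] z 0.2133 73
side rim [501.4 315.9] [12.3 26.6] z 0.2157 59
side rim [452.  311.5] [30.3 28.6] z 0.2136 91
side rim [411.4 306.6] [30.6 27.4] z 0.2137 98
side frame [502.4 323.3] [247.6 101.4] 8.95 660
side plate [503.1 318.3] [221.6  73.1] 7.84 942
wrist rim [413.4 306. ] [28.3 28.7] z 0.2148 997
wrist rim [453.  311.8] [28.8 28.9] z 0.2153 575
wrist rim [453.1 312. ] [12.9 13.4] z 0.2114 295
wrist rim [492.5 317.7] [ 0.9 13.8] z 0.2151 91
wrist rim [598.7 333. ] [22.1 29.1] z 0.2135 510
wrist frame [476.2 318.7] [189.1  97.7] 8.69 1833
wrist plate [500.4 318.8] [211.2  70.2] 8.33 7998
```

Call:
jog_arm(
  series=[
    {"rx":-0.03,"ry":0,"rz":0.11,"x":0.02,"y":0.09,"z":-0.3,"gripper":1},
    {"rx":0,"ry":0,"rz":0,"x":0,"y":0,"z":-0.5,"gripper":1},
    {"rx":0,"ry":0,"rz":0,"x":0,"y":0,"z":-0.5,"gripper":1},
    {"rx":0,"ry":0,"rz":0,"x":0,"y":0,"z":-0.2,"gripper":1},
    {"rx":0,"ry":0,"rz":0,"x":0,"y":0,"z":0,"gripper":1},
  ],
)

```text
time: 33.3
position: [0.5036, 0.3241, 0.2084]
tool_rot: [[-0.988, -0.155, -0.002], [-0.155, 0.988, 0.0], [0.002, 0.001, -1.0]]
wrist_force: [-0.1, -0.2, -7.7]
opening: 0.234
grasp_force: 50.0
```

Call:
jog_arm(
  series=[
    {"rx":0,"ry":0,"rz":0,"x":0,"y":0,"z":-0.15,"gripper":1},
    {"rx":0,"ry":0,"rz":0,"x":0,"y":0,"z":-0.15,"gripper":1},
    {"rx":0,"ry":0,"rz":0,"x":0,"y":0,"z":-0.1,"gripper":1},
    {"rx":0,"ry":0,"rz":0,"x":0,"y":0,"z":0,"gripper":1},
    {"rx":0,"ry":0,"rz":0,"x":0,"y":0,"z":0,"gripper":1},
  ],
)

```text
time: 33.92
position: [0.5041, 0.3244, 0.1975]
tool_rot: [[-0.988, -0.155, -0.0], [-0.155, 0.988, 0.001], [0.0, 0.001, -1.0]]
wrist_force: [0.0, -0.8, -6.9]
opening: 0.234
grasp_force: 50.0
```

```bash
python3 t5.py
```

```text
q [ 0.3851  0.3608  1.444   0.0013  1.3368 -1.342 ] pos [0.5041 0.3244 0.1975]
shift/0.03 [-0.0128 -0.0285  1.749 ] turn/0.1 [-0.012  -0.0043 -0.006 ]
tcp z 0.19752907453895013 wf [ 0.0133 -0.7808 -6.9087]
top rim [596.3 339.6] [25.9 29.4] z 0.1567 99
top rim [452.5 316. ] [28.6 28.4] z 0.1575 90
top rim [413.3 310.1] [28.7 28.3] z 0.1565 114
top frame [503.8 324.4] [247.2  97.9] 8.49 1418
top plate [503.8 324.4] [247.2  97.9] 8.49 2528
side rim [594.1 337.3] [27.5 30.6] z 0.1569 65
side rim [554.8 330.3] [30.5 28.7] z 0.1568 69
side rim [501.1 317.7] [15.4 27.2] z 0.1587 58
side rim [451.8 315.1] [29.6 28.2] z 0.1566 88
side rim [411.6 307.4] [33.8 28.7] z 0.1567 84
side frame [502.4 321.1] [246. 100.] 8.2 529
side plate [502.9 320.5] [245.2 100. ] 7.81 1283
wrist rim [414.  308.5] [28.3 28.7] z 0.1585 651
wrist rim [414.5 304.2] [13.2 12.6] z 0.1546 343
wrist rim [453.6 314.7] [28.8 28.9] z 0.1586 568
wrist rim [453.4 314.9] [13.2 13.3] z 0.1546 303
wrist rim [493.1 321.1] [ 0.7 13.8] z 0.1586 87
wrist rim [599.7 337.9] [21.1 29.1] z 0.1565 509
wrist frame [468.8 317.7] [174.5  97.6] 8.64 4570
wrist plate [493.6 321.4] [224.7  97.6] 8.64 12303
```

Call:
jog_arm(
  series=[
    {"rx":0,"ry":0,"rz":0,"x":0,"y":0,"z":-0.1,"gripper":1},
    {"rx":0,"ry":0,"rz":0,"x":0,"y":0,"z":-0.1,"gripper":1},
    {"rx":0,"ry":0,"rz":0,"x":0,"y":0,"z":-0.07,"gripper":1},
    {"rx":0,"ry":0,"rz":0,"x":0,"y":0,"z":0,"gripper":1},
    {"rx":0,"ry":0,"rz":0,"x":0,"y":0,"z":0,"gripper":1},
  ],
)

```text
time: 34.7
position: [0.504, 0.3243, 0.1893]
tool_rot: [[-0.988, -0.155, -0.001], [-0.155, 0.988, 0.001], [0.0, 0.001, -1.0]]
wrist_force: [1.0, -0.3, -7.6]
opening: 0.228
grasp_force: 50.0
```

```bash
python3 t5.py | grep -v frame
```

```text
q [ 0.385   0.3666  1.4561  0.0013  1.3191 -1.342 ] pos [0.504  0.3243 0.1893]
shift/0.03 [-0.011  -0.028   2.0233] turn/0.1 [-0.0115 -0.0063 -0.006 ]
tcp z 0.18930013693629882 wf [ 0.9861 -0.2908 -7.614 ]
top rim [594.9 338.8] [27.7 27.9] z 0.1479 98
top rim [452.4 316.1] [28.8 30.3] z 0.1489 92
top rim [413.5 309.6] [29.4 28.7] z 0.1487 119
top plate [504.2 320.1] [248.6 143.2] 5.69 3521
side rim [574.6 334.5] [71.7 31.4] z 0.1485 138
side rim [502.  318.3] [14.3 27.3] z 0.1508 56
side rim [453.1 315.2] [31.8 28.5] z 0.1483 89
side rim [411.5 308.1] [29.7 27.8] z 0.1491 86
side plate [503.1 319.9] [246.1 140.1] 8.29 1841
wrist rim [414.  308.5] [28.3 28.7] z 0.1498 1011
wrist rim [453.6 314.7] [28.8 28.9] z 0.1503 574
wrist rim [453.3 314.9] [13.2 13.1] z 0.1464 297
wrist rim [493.  321.1] [ 0.9 13.8] z 0.1503 90
wrist rim [599.4 337.9] [21.4 29.1] z 0.1482 505
wrist plate [492.8 321.3] [226.4 136.8] 9.29 19019
```

Still hanging just above the floor. I'll lower it in small steps until the weight comes off.

Call:
jog_arm(
  series=[
    {"rx":0,"ry":0,"rz":0,"x":0,"y":0,"z":-0.03,"gripper":1},
    {"rx":0,"ry":0,"rz":0,"x":0,"y":0,"z":-0.02,"gripper":1},
    {"rx":0,"ry":0,"rz":0,"x":0,"y":0,"z":0,"gripper":1},
    {"rx":0,"ry":0,"rz":0,"x":0,"y":0,"z":0,"gripper":1},
    {"rx":0,"ry":0,"rz":0,"x":0,"y":0,"z":0,"gripper":1},
  ],
)

```text
time: 35.48
position: [0.504, 0.3243, 0.1878]
tool_rot: [[-0.988, -0.155, -0.001], [-0.155, 0.988, 0.001], [0.0, 0.001, -1.0]]
wrist_force: [-0.5, -0.5, -6.6]
opening: 0.235
grasp_force: 50.0
```

Call:
jog_arm(
  series=[
    {"rx":0,"ry":0,"rz":0,"x":0,"y":0,"z":-0.02,"gripper":1},
    {"rx":0,"ry":0,"rz":0,"x":0,"y":0,"z":0,"gripper":1},
    {"rx":0,"ry":0,"rz":0,"x":0,"y":0,"z":0,"gripper":1},
    {"rx":0,"ry":0,"rz":0,"x":0,"y":0,"z":0,"gripper":1},
    {"rx":0,"ry":0,"rz":0,"x":0,"y":0,"z":0,"gripper":1},
  ],
)

```text
time: 36.1
position: [0.504, 0.3243, 0.1871]
tool_rot: [[-0.988, -0.155, -0.001], [-0.155, 0.988, 0.001], [0.001, 0.001, -1.0]]
wrist_force: [0.3, -0.2, -7.6]
opening: 0.232
grasp_force: 50.0
```

Call:
jog_arm(
  series=[
    {"rx":0,"ry":0,"rz":0,"x":0,"y":0,"z":-0.03,"gripper":1},
    {"rx":0,"ry":0,"rz":0,"x":0,"y":0,"z":0,"gripper":1},
    {"rx":0,"ry":0,"rz":0,"x":0,"y":0,"z":0,"gripper":1},
    {"rx":0,"ry":0,"rz":0,"x":0,"y":0,"z":0,"gripper":1},
    {"rx":0,"ry":0,"rz":0,"x":0,"y":0,"z":0,"gripper":1},
  ],
)

```text
time: 36.72
position: [0.504, 0.3243, 0.1869]
tool_rot: [[-0.988, -0.155, -0.0], [-0.155, 0.988, 0.001], [-0.0, 0.001, -1.0]]
wrist_force: [-2.7, -2.5, 1.7]
opening: 0.237
grasp_force: 50.0
```

```bash
python3 t5.py | grep rim
```

```text
top rim [595.9 339.6] [27.9 28.4] z 0.1456 100
top rim [452.6 315.6] [29.  28.6] z 0.1468 87
top rim [413.  309.8] [28.6 28.6] z 0.1465 115
side rim [594.2 336.6] [30.  27.6] z 0.1463 65
side rim [554.7 330.8] [28.8 28.8] z 0.1462 69
side rim [502.6 317.4] [15.5 27.2] z 0.1482 54
side rim [452.2 315.6] [28.1 30.7] z 0.146 84
side rim [412.2 307.8] [29.8 29. ] z 0.1465 84
wrist rim [414.  308.5] [28.3 28.8] z 0.1471 997
wrist rim [453.5 314.6] [28.7 29. ] z 0.1478 569
wrist rim [453.3 314.8] [13.1 13.3] z 0.1438 297
wrist rim [493.2 321. ] [ 1.2 13.8] z 0.1476 87
wrist rim [599.2 337.8] [21. 29.] z 0.1458 513
```

Weight is off and the rim heights agree with the plate resting on the nest floor. Releasing and retracting.

Call:
jog_arm(
  series=[
    {"rx":0,"ry":0,"rz":0,"x":0,"y":0,"z":0,"gripper":0.7},
    {"rx":0,"ry":0,"rz":0,"x":0,"y":0,"z":0,"gripper":0.5},
    {"rx":0,"ry":0,"rz":0,"x":0,"y":0,"z":0,"gripper":0.4},
    {"rx":0,"ry":0,"rz":0,"x":0,"y":0,"z":0,"gripper":0.4},
    {"rx":0,"ry":0,"rz":0,"x":0,"y":0,"z":0,"gripper":0.4},
  ],
)

```text
time: 37.5
position: [0.5041, 0.3243, 0.1862]
tool_rot: [[-0.988, -0.155, -0.001], [-0.155, 0.988, 0.001], [0.0, 0.001, -1.0]]
wrist_force: [0.2, -0.3, -0.0]
opening: 0.596
grasp_force: 0.0
```

Call:
jog_arm(
  series=[
    {"rx":0,"ry":0,"rz":0,"x":0,"y":0,"z":0.3,"gripper":0.4},
    {"rx":0,"ry":0,"rz":0,"x":0,"y":0,"z":0.8,"gripper":0.4},
    {"rx":0,"ry":0,"rz":0,"x":0,"y":0,"z":1,"gripper":0.4},
    {"rx":0,"ry":0,"rz":0,"x":0,"y":0,"z":1,"gripper":0.4},
    {"rx":0,"ry":0,"rz":0,"x":0,"y":0,"z":0.5,"gripper":0.4},
  ],
)

```text
time: 38.12
position: [0.5046, 0.3246, 0.2968]
tool_rot: [[-0.988, -0.155, 0.002], [-0.155, 0.988, 0.002], [-0.003, 0.002, -1.0]]
wrist_force: [-0.2, -0.8, -0.0]
opening: 0.596
grasp_force: 0.0
```

```bash
python3 look.py e1 .504 .323 .1
python3 - <<'E'
from h import *
np.set_printoptions(precision=1,suppress=True)
d=np.array([np.cos(np.radians(8.9)),np.sin(np.radians(8.9))])
for n in('side','top','wrist'):
    p=ctrl.capture(n);C=cloud(p)
    for k in(-92,-52,52,92):
        c=np.array([.504,.3238])+d*k/1000
        r=np.hypot(C[...,0]-c[0],C[...,1]-c[1]);m=(r<.02)&(abs(C[...,2]-.148)<.005);b=(r<.005)&(C[...,2]<.17)
        if m.sum()>20: q=cv2.minAreaRect((C[m][:,:2]*1000).astype(np.float32));print(n,k,np.array(q[0]),np.array(q[1]),'z rim',np.median(C[m][:,2])*1000,'bar',np.median(C[b][:,2])*1000 if b.any() else None)
    m=(np.hypot(C[...,0]-.504,C[...,1]-.3238)<.03)&(abs(C[...,2]-.221)<.006)
    if m.sum()>20:print(n,'handle',cv2.minAreaRect((C[m][:,:2]*1000).astype(np.float32)),np.median(C[m][:,2]))
E
```

```text
top 120 226
side 167 161
side -92 [413.2 307. ] [32.3 27.4] z rim 146.49743945507603 bar 144.43639576788544
side -52 [451.9 314.3] [31.1 29.7] z rim 146.1716919509899 bar 144.27771191653483
side 52 [554.6 330.1] [30.2 28.9] z rim 146.0531434825759 bar 144.03993474446887
side 92 [595.2 336.8] [31.1 26.9] z rim 146.1278384453926 bar 144.37338857014748
side handle ((503.3017883300781, 320.4729309082031), (41.74136734008789, 23.90513801574707), 5.493686676025391) 0.22062740729226288
top -92 [412.5 309.8] [28.5 28.8] z rim 146.2231007722008 bar 143.01421127643437
top -52 [452.7 316.1] [28.9 28.9] z rim 146.4865364532012 bar 144.06815365892683
top 52 [555.1 332.3] [29.3 28.8] z rim 146.4479172180778 bar 143.09564435867333
top 92 [594.8 338.5] [28.6 28.7] z rim 146.25519845788614 bar 143.45804075554025
top handle ((495.396240234375, 322.63604736328125), (23.11262321472168, 22.005186080932617), 11.52784252166748) 0.22004549049783417
wrist -92 [414.1 308.6] [28.4 29. ] z rim 147.07813391424045 bar 143.18868578360212
wrist -52 [453.8 314.3] [28.6 29. ] z rim 147.34730676860846 bar 143.79624893084525
wrist 52 [560.9 331.5] [18.8 28.4] z rim 146.7310401388427 bar 144.03058920211777
wrist 92 [595.2 336.9] [29.5 29.4] z rim 147.06241962511513 bar 143.1720517293574
wrist handle ((504.2977294921875, 322.9638977050781), (39.428993225097656, 21.719934463500977), 8.265488624572754) 0.2207923810810549
```

View pics/e1.png

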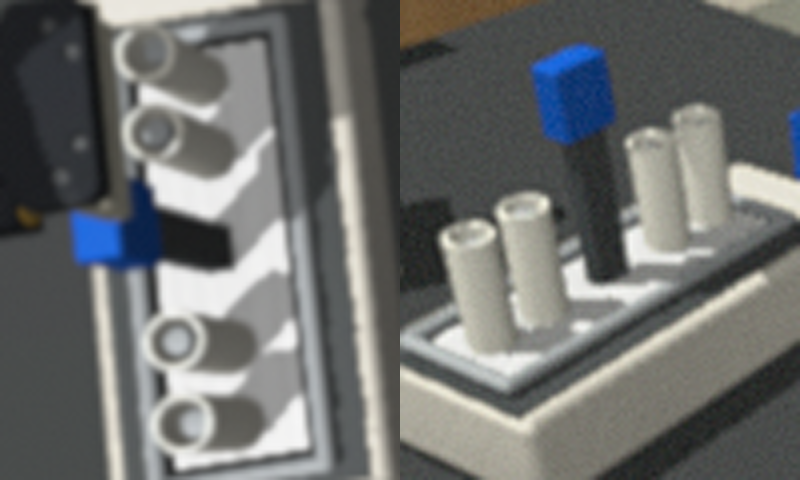

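The carrier lies flat inside the frame, with four cups each showing a bar end (left crop: (150,55), (155,130), (178,340), (190,420)). It is level to within 1 mm and clear of the gripper. Handing in.

```bash
python3 -c "
from station import ctrl
print(ctrl.finish_job())"
```

```text
the job is handed in; nothing more can be done
None
```

I dropped both loose bars into the outer cups and set the full carrier down level inside the shaker's frame, then handed the job in at about 38 s. The final camera check showed a bar at the bottom of all four cups, but the hand-in gave no verdict.

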